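# Fetch the cell rack from behind the bottles in the organiser

### The arm

A 6-joint arm with a two-finger parallel gripper is mounted at the origin on a cart in front of the work surface, level with it; the furniture and walls round the work are solid. World frame = base frame: x ahead of the robot, y to its left, z up, the work surface at z = 0. Lengths are in m, angles in rad, forces in N, time in s.
With the tool pointing down it reaches from about 0.325 to 0.9 m from the base axis. Payload 6.1 kg.
Tool frame: the origin (TCP) lies on the centre line of the jaws, within the pads' length; the fingertips stand 8 mm ahead of it and the grasp point (between the pads) lies 11 mm behind it; z points along the fingers, y is the line along which they close (so a half turn about z gives the same grasp; the last joint's range is limited). The gripper opens to 85 mm and grips with 20 to 120 N. Pads are 22 mm wide; open, the fingers measure 114 mm over their backs; the gripper's body (76 mm by 85 mm) begins 54 mm behind the grasp point. The pads swing forward as they close: fully open they stand 13 mm farther back than shut.
Start: joints at [-1.322, 0.22, 1.526, -0, 1.395, -0.126], TCP at [0.229, -0.582, 0.239] pointing down, gripper open.
Joint ranges: [-2.98, 2.98], [-0.91, 2.08], [0.09, 2.57], [-1.24, 4.39], [0.2, 2.65], [-2.68, 2.68]. Speed limits (rad/s): [2.57, 2.57, 3.01, 3.14, 3.14, 3.14].

### API

Orientations are given as a unit quaternion [w, x, y, z].
In Python, from station import status, cams, arm, models gives the robot as it stands.
- The arm moves only by the tool carry_out, never from a script. Its argument "plan" is a list that holds one entry, the list of rows, each a list of 7 numbers: the turn, a rotation vector about the tool's x, y, z each as a share of 360 degrees, from -1 to 1, then the shift along the tool's x, y, z each as a share of 0.1 m, from -1 to 1, then the opening, from 0 (shut) to 1 (fully open). In form: [[[wx, wy, wz, x, y, z, hand], ...]]. A call has 1 to 20 rows; each row is the pose to reach, as a shift and turn from the pose commanded when the call began, along the tool's axes at that moment, turning the shorter way round; what a row does not reach only later rows make up. A row lasts 1/10 s, in which the tool goes at most 50 mm and 8.59 degrees, less where a joint would pass 70% of its speed; a pose out of reach is approached as far as the arm can. A call with a number of a shift or a turn outside -1 to 1 is refused whole. A call with a gripper value outside its range is refused whole. The fingers move at their own pace and stop on an object; "newtons" is the grip in N (left out, the last holds). Time passes only in rows, so rows that repeat a pose let the fingers close. It gives the time, the measured TCP pose, the force, the opening and the grip force at its end, in the units of the state.
- status.read_state(): the state, without advancing time (a new reading comes with each control period).
- cams.snapshot(name): name is "scene" or "top" or "wrist"; returns (picture, depth): 400x640x3 uint8, red, green, blue; 400x640 float32, m along the optical axis (not along the pixel's ray), 0 where there is no reading.
- cams.camera_params(name): a dict with "fx", "fy", "cx", "cy" (pixels), "R" (3x3) and "t" (3): a world point X has camera coordinates R X + t. Camera axes: x right, y down, z forward; pixel columns grow to the right and rows downward; lengths in m; the calibration is good to about 2 mm. A picture is of the moment at which its call begins: read the wrist's pose just before it. camera_params takes no time and is no camera call; for the wrist camera it gives the pose at the moment of the call.
- arm.close_job(): hands the job in; it is judged then, once.
Trained networks look in the newest picture that a camera, given by its name, has taken for a name from the list of things; names that differ only in an ending like _2 or _b are one class to them, and where a whole thing is asked for, a point or a joint stands for the part that bears it (a point fixed in the world has none). Each returns a list of dicts, best first, with "confidence" (0 to 1); they miss things now and then, are a little off and sometimes report something else, mostly with a low value. They report only what shows in the picture. A call takes as long as a camera call.
- models.find_in(camera, query): "bbox" ([left, top, right, bottom] in pixels, round what is visible of it).
- models.landmark_of(camera, query): "point" ([column, row] in pixels: a listed point, or the origin of a listed thing).
The state is a dict: "time_s": time; "q": joint angles; "joint_vel": joint speeds; "tau": joint torques, N m; "ee_pos": TCP position; "tool_rot": TCP orientation; "wrist_force": force on the tool from outside, world axes, zero at the start; "torque": the same for the moment, N m; "grip_width": finger opening in m; "finger_force": force on a finger pad.
Only numpy, scipy, OpenCV 4.12 (cv2) and the standard library are available. Lean on these libraries where they do the work, as an engineer would, in place of code of your own. Each camera call takes 0.05 s, during which the arm holds its last target. There are 200 camera calls.

### The job

I need the blue rack of sample cells from the back bay of the white organiser, but the three bottles in the front wells stand in its way: move all three into the grey spill tray, then lift the rack out and set it flat in the white sample tray with the blue rim, and only then put each bottle back into the very well it came from. Keep the bottles upright, and leave the green-capped vial and the timer where they are.

Things in the scene. Friction and masses are not known exactly. Their poses are not given: they have to be found in the camera images.
- organiser: white plastic bottle organiser, 136 (x) x 208 (y) x 16 mm, fixed. Origin: centre of its underside; x to its back, away from the robot, z up. Floor 3 mm, walls 4 mm thick, all 16 mm high. In front three square wells, 64 mm inside, centred at x -32 mm, y -68, 0, +68 mm: a bottle near the centre of each, shuffled. Behind, a bay 60 (x) x 200 (y) mm inside, centred at x +34 mm, with cell rack and vial
- spill_tray: grey plastic spill tray with dark ribs across its floor, 145 x 145 x 18 mm, fixed. Origin: centre of its underside; y across the ribs, to its left, z up. Floor 4 mm thick; inside 132 x 132 mm, walls 18 mm high. Mind the fixed monitor behind the trays: its face is at world x 0.577 m, from y -0.34 to +0.12 m and 0.13 to 0.43 m above the worktop
- sample_tray: flat white enamel sample tray with a blue rim, 142 (x) x 80 (y) x 15 mm, fixed. Origin: centre of its underside; x along its length, roughly away from the robot, z up. Floor 3 mm thick; inside 136 mm (x) by 74 mm (y), walls 15 mm high, so the rack lies along its x. It and the spill tray change places between starts
- cell_rack: blue plastic rack for sample cells, 44 mm (x) by 110 mm (y) by 30 mm high, 0.12 kg, loose, with three clear square cells fixed in it, tops 49 mm above its underside. Origin: centre of its underside; y along its length, z up. Grip across its width at mid-length: the side rails there span 22 to 30 mm above its underside, 42 mm over their outsides, open below
- amber_bottle: brown bottle with red-banded label and black cap, round, 47 mm diameter, 98 mm high, 0.13 kg, loose. Origin: centre of its underside, z up. Straight sides up to about 60 mm
- white_bottle: small white bottle with green band and dark red cap, round, 37 mm diameter, 72 mm high, 0.06 kg, loose. Origin: centre of its underside, z up. Straight sides up to about 45 mm
- spray_can: tall slim white can with blue band and blue cap, round, 45 mm diameter, 150 mm high, 0.21 kg, loose. Origin: centre of its underside, z up. Straight sides up to about 115 mm
- vial: clear sample vial with green cap, 28 mm diameter, 60 mm high, loose, standing in the organiser's bay beside the rack; to be left alone. Origin: centre of its underside
- timer: small white bench timer, 66 x 62 x 17 mm, loose, lying on the worktop behind the organiser; to be left alone. Origin: centre of its underside. A fixed window blind hangs to the left of organiser and timer, at world y 0.40 m

How it is judged:
By the outcome, as a careful person would: the job done as asked, in the order asked, and still so for the second after the job is handed in, with the robot touching nothing.
It also fails if it takes over 149 s, if anything falls off the work surface, if the arm or the gripper's body presses on something with over 40 N, if the wrist force passes 120 N, or if a joint passes its speed limit or range.

## Working session

There is one attempt and no reset: what is moved stays moved. The work goes in short steps, Python scripts to look and compute and a tool call to move; the robot and the scene stay as the last step left them, time stands still between calls to the robot, and variables do not carry over. Pictures are saved under pics/ and viewed, at most 14 in all, crops included, and the job is handed in when it is done.

Besides the shell and the picture viewer there is one more tool, called after "Emit:" in YAML: its name, and indented under it one key for each argument. carry_out: Moves the arm, as the interface text tells. Shift numbers are shares of 0.1 m and turn numbers shares of 360 degrees, none past 1 either way. Its arguments: {"type":"object","properties":{"plan":{"type":"array"},"newtons":{"type":"number"}},"required":["plan"]}

```bash
mkdir -p pics; ls; cat > h.py <<'E'
import numpy as np, cv2
from station import status, cams, arm, models
def snap(n,f=None):
    p,d=cams.snapshot(n)
    if f: cv2.imwrite('pics/'+f,p[:,:,::-1])
    return p,d
def w2p(n,X,c=None):
    c=c or cams.camera_params(n); X=np.asarray(X,float)
    k=X@np.array(c['R']).T+np.array(c['t'])
    return np.stack([c['fx']*k[...,0]/k[...,2]+c['cx'],c['fy']*k[...,1]/k[...,2]+c['cy']],-1)
def atz(n,uv,z,c=None):
    c=c or cams.camera_params(n);R=np.array(c['R']);t=np.array(c['t'])
    o=-R.T@t; r=R.T@np.array([(uv[0]-c['cx'])/c['fx'],(uv[1]-c['cy'])/c['fy'],1])
    return o+r*(z-o[2])/r[2]
def cloud(n,d,c=None):
    c=c or cams.camera_params(n);R=np.array(c['R']);t=np.array(c['t'])
    v,u=np.mgrid[:d.shape[0],:d.shape[1]]
    P=np.stack([(u-c['cx'])/c['fx']*d,(v-c['cy'])/c['fy']*d,d],-1)
    return (P-t)@R
E
python3 - <<'E'
from h import *
np.set_printoptions(precision=4,suppress=True)
s=status.read_state();print(s)
for n in('top','scene'):
    p,d=snap(n,n+'0.png');np.save(n+'d.npy',d);c=cams.camera_params(n);print(n,c)
    P=cloud(n,d,c);np.save(n+'P.npy',P)
    for q in ['organiser','spill_tray','sample_tray','cell_rack','amber_bottle','white_bottle','spray_can','vial','timer']:
        r=models.find_in(n,q)[:1];l=models.landmark_of(n,q)[:1]
        print(q,[(np.round(a['bbox']),round(a['confidence'],2)) for a in r],[(np.round(a['point'],1),round(a['confidence'],2),atz(n,a['point'],0.0,c)[:2]) for a in l])
E
```

```text
pics
{'time_s': 0.0, 'q': array([-1.3221,  0.2212,  1.5276,  0.    ,  1.3947, -0.1261]), 'joint_vel': array([ 0.0004,  0.0002,  0.0003,  0.0008,  0.0006, -0.0003]), 'tau': array([ -0.0004, -49.6903, -38.9396,  -0.0002,   0.0112,  -0.    ]), 'ee_pos': array([ 0.2286, -0.5811,  0.2382]), 'tool_rot': array([-0.001 ,  0.9825,  0.1863, -0.0001]), 'wrist_force': array([0.5916, 0.1341, 0.4609]), 'torque': array([-0.0131,  0.0204,  0.0423]), 'finger_force': 0.0, 'grip_width': 0.0848805721602865}
top {'fx': 450.4944016358042, 'fy': 450.4944016358042, 'cx': 324.0273774141354, 'cy': 198.25300580445145, 'R': array([[ 0.0217, -0.9997,  0.0075],
       [-0.9873, -0.0226, -0.157 ],
       [ 0.1572, -0.004 , -0.9876]]), 't': array([-0.0226,  0.5544,  1.0332])}
organiser [(array([339., 217., 377., 273.]), 0.6)] [(array([251.7, 241.6]), 0.66, array([0.4503, 0.1643]))]
spill_tray [(array([396., 213., 456., 277.]), 0.93)] [(array([429. , 244.3]), 0.77, array([ 0.4533, -0.2705]))]
sample_tray [] []
cell_rack [(array([212., 221., 259., 237.]), 0.87)] [(array([249.7, 238.4]), 0.68, array([0.458 , 0.1696]))
[... 982 characters left out ...]
313.6, 229.2]), 0.75, array([ 0.4408, -0.0989]))]
cell_rack [(array([261., 172., 272., 190.]), 0.51)] [(array([254.3, 181.5]), 0.68, array([0.4926, 0.2023]))]
amber_bottle [(array([245., 164., 264., 203.]), 0.96)] [(array([257.6, 202.3]), 0.81, array([0.4246, 0.095 ]))]
white_bottle [(array([214., 160., 226., 185.]), 0.49)] [(array([223.2, 186. ]), 0.75, array([0.4121, 0.2334]))]
spray_can [(array([229., 137., 248., 197.]), 0.71)] [(array([240.3, 190. ]), 0.79, array([0.4326, 0.1829]))]
vial [(array([265., 174., 281., 195.]), 0.68)] [(array([270.4, 196. ]), 0.74, array([0.471 , 0.1022]))]
timer [(array([271., 150., 299., 164.]), 0.73)] [(array([288. , 159.3]), 0.84, array([0.6661, 0.2664]))]
```

```bash
python3 - <<'E'
import cv2
a=cv2.imread('pics/top0.png')[130:300,190:470];cv2.imwrite('pics/topc.png',cv2.resize(a,(784,476),interpolation=cv2.INTER_CUBIC))
E
python3 - <<'E'
# segment by depth heights
from h import *
P=np.load('topP.npy');z=P[...,2]
np.set_printoptions(precision=4,suppress=True)
print('table z',np.median(z[280:300,200:400]))
img=cv2.imread('pics/top0.png')
from station import cams
def rect(m,name):
    pts=P[m][:,:2]; r=cv2.minAreaRect((pts*1000).astype(np.float32)); print(name,m.sum(),r)
def box(u0,v0,u1,v1):
    m=np.zeros(z.shape,bool);m[v0:v1,u0:u1]=1;return m
X,Y=P[...,0],P[...,1]
for n,y0,y1,lo,hi in [('organiser',0.04,0.3,.010,.022),('spill',-.36,-.18,.012,.024),('sample',-.17,-0.02,.009,.02)]:
    m=(X>.33)&(X<.57)&(Y>y0)&(Y<y1)&(z>lo)&(z<hi)
    rect(m,n); q=P[m]; print(np.percentile(q[:,:2],[1,50,99],axis=0).ravel())
for n,(x,y),h in [('amber',(.41,.092),.098),('white',(.413,.23),.072),('can',(.423,.168),.15),('vial',(.474,.1),.06)]:
    m=(abs(X-x)<.045)&(abs(Y-y)<.035)&(z>h-.008)&(z<h+.008)
    q=P[m];print(n,m.sum(),q.mean(0) if m.any() else '', (q.min(0)+q.max(0))/2 if m.any() else '')
m=(X>.42)&(X<.53)&(Y>.09)&(Y<.28)&(z>.025)&(z<.06);rect(m,'rack+')
E
```

```text
table z 0.0011774478011509562
organiser 912 ((449.35382080078125, 163.0618133544922), (212.0742645263672, 137.75811767578125), 88.01863861083984)
[0.3787 0.0575 0.4502 0.1665 0.5192 0.2681]
spill 765 ((450.7821960449219, -261.6043701171875), (148.0528106689453, 147.31138610839844), 86.99627685546875)
[ 0.3755 -0.3373  0.451  -0.2692  0.525  -0.1861]
sample 393 ((446.337890625, -94.61349487304688), (142.85107421875, 84.07929229736328), 1.9397181272506714)
[ 0.3747 -0.1364  0.4454 -0.0965  0.5178 -0.0527]
amber 133 [0.4159 0.0951 0.1013] [0.416  0.0952 0.0984]
white 85 [0.4212 0.2326 0.075 ] [0.4217 0.2334 0.0723]
can 169 [0.4161 0.1639 0.1524] [0.4159 0.165  0.1501]
vial 129 [0.4733 0.0919 0.0631] [0.461  0.0936 0.0612]
rack+ 589 ((462.646240234375, 170.863525390625), (84.57197570800781, 160.8474578857422), 0.12365573644638062)
```

View pics/topc.png

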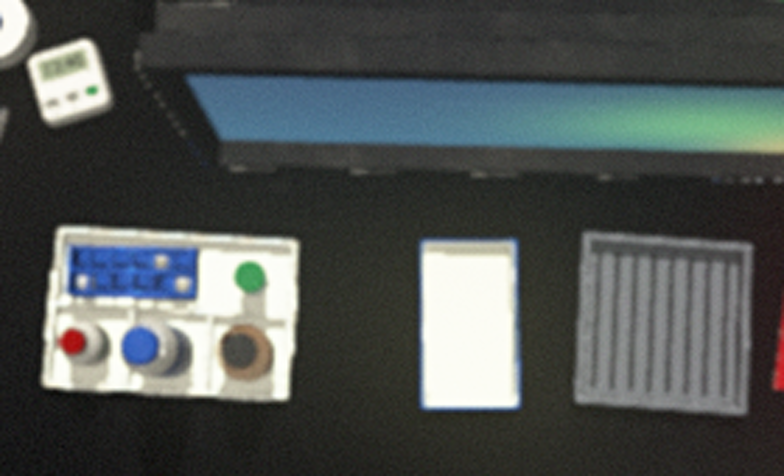

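The crop shows the organiser on the left (crop 45–300, 225–400). Its wells, left to right in the picture, hold white, can and amber. The rack is behind the white bottle and can, and the vial is at crop (250,277). The sample tray is at (470,325) and the spill tray at (663,325). The measurements agree with the given sizes.

Emit:
carry_out:
  plan:
    - [[0, 0, 0.02, 0.33, -0.12, 0, 1], [0, 0, 0.04, 0.66, -0.24, 0, 1], [0, 0, 0.0597, 0.998, -0.358, 0, 1], [0, 0, 0.0597, 0.998, -0.358, 0, 1]]
  newtons: 40

```text
time_s: 2.3
ee_pos: [0.3115, -0.5091, 0.2394]
tool_rot: [-0.001, 1.0, 0.0, 0.001]
wrist_force: [0.4, -0.6, -1.3]
grip_width: 0.0854
finger_force: 0.0
```

Emit:
carry_out:
  plan:
    - [[0, 0, 0, 0.33, -0.33, 0, 0.72], [0, 0, 0, 0.67, -0.67, 0, 0.72], [0, 0, 0, 1, -1, 0, 0.72], [0, 0, 0, 1, -1, 0, 0.72]]

```text
time_s: 2.7
ee_pos: [0.4117, -0.4084, 0.2395]
tool_rot: [-0.001, 1.0, 0.003, 0.001]
wrist_force: [0.3, -0.8, -0.5]
grip_width: 0.0616
finger_force: 0.0
```

Emit:
carry_out:
  plan:
    - [[0, 0, 0, 0, -0.4, 0, 0.72], [0, 0, 0, 0, -0.8, 0, 0.72], [0, 0, 0, 0, -1, 0, 0.72]]

```text
time_s: 3.0
ee_pos: [0.408, -0.3103, 0.2391]
tool_rot: [-0.0, 1.0, 0.001, -0.0]
wrist_force: [0.4, 0.5, -0.5]
grip_width: 0.0613
finger_force: 0.0
```

Emit:
carry_out:
  plan:
    - [[0, 0, 0, 0, -0.4, 0, 0.72], [0, 0, 0, 0, -0.8, 0, 0.72], [0, 0, 0, 0, -1, 0, 0.72]]

```text
time_s: 3.3
ee_pos: [0.408, -0.2104, 0.2394]
tool_rot: [-0.0, 1.0, 0.001, -0.0]
wrist_force: [0.4, 0.2, -0.7]
grip_width: 0.0615
finger_force: 0.0
```

Emit:
carry_out:
  plan:
    - [[0, 0, 0, 0, -0.4, 0, 0.72], [0, 0, 0, 0, -0.8, 0, 0.72], [0, 0, 0, 0, -1, 0, 0.72]]

```text
time_s: 3.6
ee_pos: [0.4083, -0.1106, 0.2395]
tool_rot: [0.0, 1.0, 0.001, 0.0]
wrist_force: [1.2, -0.9, 0.1]
grip_width: 0.0614
finger_force: 0.0
```

Emit:
carry_out:
  plan:
    - [[0, 0, 0, 0, -0.4, 0, 0.72], [0, 0, 0, 0, -0.8, 0, 0.72], [0, 0, 0, 0, -1, 0, 0.72]]

```text
time_s: 3.9
ee_pos: [0.4086, -0.0105, 0.2396]
tool_rot: [-0.0, 1.0, 0.001, 0.0]
wrist_force: [-1.0, 0.3, 0.5]
grip_width: 0.0616
finger_force: 0.0
```

Emit:
carry_out:
  plan:
    - [[0, 0, 0, 0, -0.4, 0, 0.72], [0, 0, 0, 0, -0.8, 0, 0.72], [0, 0, 0, 0, -1, 0, 0.72], [0, 0, 0, 0, -1, 0, 0.72], [0, 0, 0, 0, -1, 0, 0.72], [0, 0, 0, 0, -1, 0, 0.72], [0, 0, 0, 0, -1, 0, 0.72]]

```text
time_s: 4.6
ee_pos: [0.4089, 0.087, 0.2393]
tool_rot: [0.0, 1.0, -0.001, 0.0]
wrist_force: [0.4, 0.1, 0.1]
grip_width: 0.0612
finger_force: 0.0
```

```bash
python3 - <<'E'
from h import *
np.set_printoptions(precision=4,suppress=True)
s=status.read_state();print(s['ee_pos'],s['tool_rot'],s['q'])
c=cams.camera_params('wrist');p,d=snap('wrist','w1.png');P=cloud('wrist',d,c);z=P[...,2]
X,Y=P[...,0],P[...,1]
for n,(x,y),h in [('amber',(.416,.095),.101),('white',(.42,.232),.075),('can',(.416,.165),.153),('vial',(.474,.1),.063)]:
    m=(abs(X-x)<.035)&(abs(Y-y)<.03)&(z>h-.008)&(z<h+.006)
    q=P[m];print(n,m.sum(),q.mean(0) if m.any() else '', q.min(0) if m.any() else '',q.max(0) if m.any() else '')
m=(X>.35)&(X<.55)&(Y>.03)&(Y<.3)&(z>.012)&(z<.022)
print(cv2.minAreaRect((P[m][:,:2]*1000).astype(np.float32)))
E
```

```text
[0.4089 0.087  0.2393] [ 0.0002  1.     -0.001   0.    ] [ 0.0207 -0.3001  2.0311 -0.0004  1.4106  1.5936]
amber 784 [0.417  0.0986 0.0998] [0.402  0.0845 0.0933] [0.4307 0.1129 0.1021]
white 455 [0.4217 0.2351 0.0733] [0.4101 0.2249 0.0671] [0.4324 0.2475 0.076 ]
can 1234 [0.4174 0.1666 0.1511] [0.402  0.1527 0.145 ] [0.4312 0.1816 0.1538]
vial 652 [0.4786 0.096  0.0614] [0.4655 0.0822 0.0587] [0.4918 0.1097 0.0638]
((449.21795654296875, 166.10549926757812), (212.02761840820312, 137.13848876953125), 87.8507308959961)
```

View pics/w1.png

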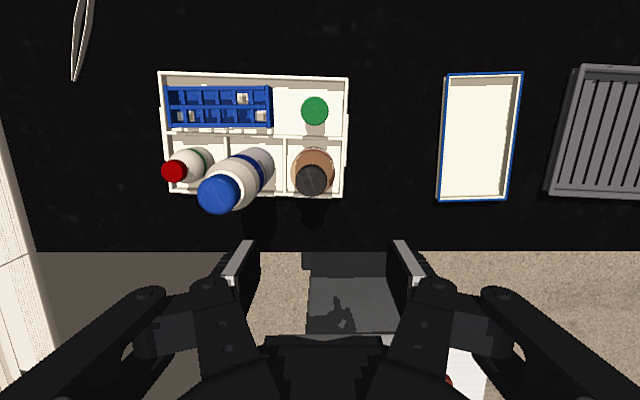

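The wrist view shows the organiser at columns 160–347: white cap (174,170), can (218,193), amber (312,180), rack (220,105) and vial (315,110). The positions agree with the top camera to about 2 mm. I'll take the can first.

Emit:
carry_out:
  plan:
    - [[0, 0, 0, 0.04, -0.3, 0, 0.72], [0, 0, 0, 0.08, -0.6, 0, 0.72], [0, 0, 0, 0.08, -0.785, 0, 0.72], [0, 0, 0, 0.08, -0.785, 0, 0.72], [0, 0, 0, 0.08, -0.785, 0, 0.72], [0, 0, 0, 0.08, -0.785, 0.3, 0.72], [0, 0, 0, 0.08, -0.785, 0.5, 0.72], [0, 0, 0, 0.08, -0.785, 0.7, 0.72], [0, 0, 0, 0.08, -0.785, 0.8, 0.72], [0, 0, 0, 0.08, -0.785, 0.8, 0.72]]

```text
time_s: 5.65
ee_pos: [0.4158, 0.1656, 0.1579]
tool_rot: [0.0, 1.0, -0.001, -0.001]
wrist_force: [-0.9, 1.3, -0.3]
grip_width: 0.0614
finger_force: 0.0
```

Emit:
carry_out:
  plan:
    - [[0, 0, 0, 0, 0, 0.2, 0.72], [0, 0, 0, 0, 0, 0.4, 0.72], [0, 0, 0, 0, 0, 0.6, 0.72], [0, 0, 0, 0, 0, 0.67, 0.72], [0, 0, 0, 0, 0, 0.67, 0.72], [0, 0, 0, 0, 0, 0.67, 0.4], [0, 0, 0, 0, 0, 0.67, 0.4], [0, 0, 0, 0, 0, 0.67, 0.4], [0, 0, 0, 0, 0, 0.67, 0.4], [0, 0, 0, 0, 0, 0.67, 0.4], [0, 0, 0, 0, 0, 0.67, 0.4], [0, 0, 0, 0, 0, 0.67, 0.4]]

```text
time_s: 6.85
ee_pos: [0.4181, 0.167, 0.0938]
tool_rot: [-0.0, 1.0, -0.0, 0.001]
wrist_force: [-0.5, -0.4, 6.4]
grip_width: 0.0442
finger_force: 41.3
```

Emit:
carry_out:
  plan:
    - [[0, 0, 0, 0, 0, -0.1, 0.4], [0, 0, 0, 0, 0, -0.3, 0.4], [0, 0, 0, 0, 0, -0.5, 0.4], [0, 0, 0, 0, 0, -0.75, 0.4], [0, 0, 0, 0, 0, -1, 0.4]]

```text
time_s: 7.35
ee_pos: [0.416, 0.1666, 0.1932]
tool_rot: [0.0, 1.0, -0.0, -0.001]
wrist_force: [0.9, -0.7, -1.4]
grip_width: 0.044
finger_force: 41.1
```

Emit:
carry_out:
  plan:
    - [[0, 0, 0, 0, 0, -0.2, 0.4], [0, 0, 0, 0, 0, -0.3, 0.4], [0, 0, 0, 0, 0.15, -0.3, 0.4], [0, 0, 0, 0, 0.4, -0.3, 0.4], [0, 0, 0, 0, 0.7, -0.3, 0.4], [0, 0, 0, 0, 1, -0.3, 0.4]]

```text
time_s: 7.95
ee_pos: [0.4159, 0.0659, 0.2217]
tool_rot: [0.0, 1.0, 0.0, -0.001]
wrist_force: [-0.4, 0.3, -1.3]
grip_width: 0.0446
finger_force: 41.3
```

Emit:
carry_out:
  plan:
    - [[0, 0, 0, 0, 0.33, 0, 0.4], [0, 0, 0, 0, 0.66, 0, 0.4], [0, 0, 0, 0, 1, 0, 0.4]]

```text
time_s: 8.25
ee_pos: [0.4159, -0.0343, 0.2218]
tool_rot: [-0.0, 1.0, 0.0, -0.001]
wrist_force: [0.7, 0.6, -1.7]
grip_width: 0.0439
finger_force: 41.3
```

Emit:
carry_out:
  plan:
    - [[0, 0, 0, 0, 0.33, 0, 0.4], [0, 0, 0, 0, 0.66, 0, 0.4], [0, 0, 0, 0, 1, 0, 0.4]]

```text
time_s: 8.55
ee_pos: [0.4159, -0.1343, 0.2217]
tool_rot: [-0.0, 1.0, -0.0, -0.001]
wrist_force: [0.6, 0.2, -0.4]
grip_width: 0.0441
finger_force: 41.3
```

Emit:
carry_out:
  plan:
    - [[0, 0, 0, 0, 0.33, 0, 0.4], [0, 0, 0, -0.02, 0.6, 0, 0.4], [0, 0, 0, -0.02, 0.8, 0, 0.4], [0, 0, 0, -0.02, 0.895, 0, 0.4], [0, 0, 0, -0.02, 0.895, 0, 0.4], [0, 0, 0, -0.02, 0.895, 0, 0.4], [0, 0, 0, -0.02, 0.895, 0, 0.4]]

```text
time_s: 9.25
ee_pos: [0.4147, -0.2217, 0.2221]
tool_rot: [-0.0, 1.0, 0.0, -0.0]
wrist_force: [0.0, -0.1, -2.3]
grip_width: 0.0443
finger_force: 41.3
```

```bash
python3 - <<'E'
from h import *
np.set_printoptions(precision=4,suppress=True)
s=status.read_state();print(s['ee_pos'],s['tool_rot'],s['q'],s['grip_width'])
c=cams.camera_params('wrist');p,d=snap('wrist','w2.png');P=cloud('wrist',d,c);z=P[...,2]
X,Y=P[...,0],P[...,1]
m=(X>.35)&(X<.55)&(Y>-.36)&(Y<-.17)&(z>.014)&(z<.025)
print(cv2.minAreaRect((P[m][:,:2]*1000).astype(np.float32)),np.percentile(P[m],[1,99],axis=0))
m=(X>.35)&(X<.55)&(Y>-.17)&(Y<-.02)&(z>.012)&(z<.022)
print(cv2.minAreaRect((P[m][:,:2]*1000).astype(np.float32)))
E
```

```text
[ 0.4147 -0.2217  0.2221] [-0.0003  1.      0.0004 -0.0001] [-0.6592 -0.1448  1.935   0.0003  1.352   0.9108] 0.04425009918485307
((450.57183837890625, -258.6702880859375), (147.49826049804688, 147.2298583984375), 86.99446868896484) [[ 0.3763 -0.3335  0.0143]
 [ 0.5259 -0.1835  0.0188]]
((446.285400390625, -91.11778259277344), (146.3806610107422, 84.77447509765625), 1.38010573387146)
```

View pics/w2.png

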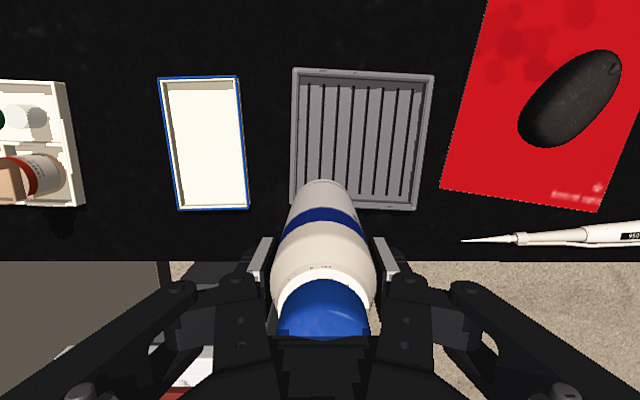

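The wrist view shows the gripped can over the tray's near-left corner (320,195). The spill tray spans columns 290–435 and the sample tray 160–248. Next I lower the can and let go.

Emit:
carry_out:
  plan:
    - [[0, 0, 0, 0, 0, 0.2, 0.4], [0, 0, 0, 0, 0, 0.4, 0.4], [0, 0, 0, 0, 0, 0.6, 0.4], [0, 0, 0, 0, 0, 0.8, 0.4], [0, 0, 0, 0, 0, 0.95, 0.4]]

```text
time_s: 9.8
ee_pos: [0.4144, -0.2216, 0.1261]
tool_rot: [-0.0, 1.0, 0.0, -0.0]
wrist_force: [0.6, 0.3, -0.9]
grip_width: 0.0441
finger_force: 41.3
```

Emit:
carry_out:
  plan:
    - [[0, 0, 0, 0, 0, 0.12, 0.4], [0, 0, 0, 0, 0, 0.22, 0.4], [0, 0, 0, 0, 0, 0.29, 0.4], [0, 0, 0, 0, 0, 0.325, 0.4], [0, 0, 0, 0, 0, 0.325, 0.4], [0, 0, 0, 0, 0, 0.325, 0.55], [0, 0, 0, 0, 0, 0.325, 0.6], [0, 0, 0, 0, 0, 0.325, 0.65], [0, 0, 0, 0, 0, 0.325, 0.7], [0, 0, 0, 0, 0, 0.325, 0.72], [0, 0, 0, 0, 0, 0.325, 0.72]]

```text
time_s: 10.9
ee_pos: [0.4147, -0.2228, 0.0948]
tool_rot: [0.0, 1.0, -0.0, 0.0]
wrist_force: [0.2, 0.5, -0.4]
grip_width: 0.0614
finger_force: 0.0
```

Emit:
carry_out:
  plan:
    - [[0, 0, 0, 0, 0, -0.15, 0.72], [0, 0, 0, 0, 0, -0.4, 0.72], [0, 0, 0, 0, 0, -0.7, 0.72], [0, 0, 0, 0, 0, -1, 0.72]]

```text
time_s: 11.3
ee_pos: [0.4143, -0.2225, 0.1956]
tool_rot: [-0.0, 1.0, -0.0, -0.0]
wrist_force: [-0.3, -0.4, 1.0]
grip_width: 0.0617
finger_force: 0.0
```

Emit:
carry_out:
  plan:
    - [[0, 0, 0, 0, -0.35, 0, 0.8], [0, 0, 0, 0, -0.7, 0, 0.8], [0, 0, 0, 0, -1, 0, 0.8]]

```text
time_s: 11.6
ee_pos: [0.4146, -0.1217, 0.1951]
tool_rot: [0.0, 1.0, -0.0, 0.0]
wrist_force: [0.6, 0.2, -0.6]
grip_width: 0.0682
finger_force: 0.0
```

```bash
python3 - <<'E'
from h import *
np.set_printoptions(precision=4,suppress=True)
p,d=snap('top');P=cloud('top',d);z=P[...,2];X,Y=P[...,0],P[...,1]
m=(X>.37)&(X<.53)&(Y>-.34)&(Y<-.17)&(z>.13)&(z<.16)
q=P[m];print(m.sum(),q.mean(0),q.max(0))
E
```

```text
<stdin>:5: RuntimeWarning: Mean of empty slice.
  ret = um.true_divide(
Traceback (most recent call last):
ValueError: zero-size array to reduction operation maximum which has no identity
```

```bash
python3 - <<'E'
from h import *
np.set_printoptions(precision=4,suppress=True)
p,d=snap('scene');P=cloud('scene',d);z=P[...,2];X,Y=P[...,0],P[...,1]
m=(X>.37)&(X<.53)&(Y>-.34)&(Y<-.17)&(z>.135)&(z<.16)
q=P[m];print(m.sum(),q.mean(0) if m.any() else '')
p2,_=snap('wrist')
cv2.imwrite('pics/a.png',np.hstack([p[60:360,200:520],p2[100:400,240:640]])[:,:,::-1])
E
```

```text
193 [ 0.4083 -0.2272  0.148 ]
```

View pics/a.png

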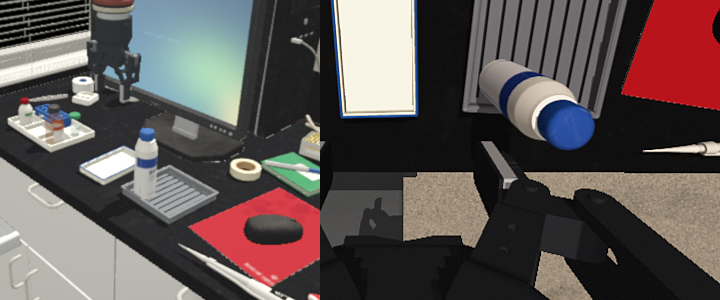

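The can stands upright in the tray's near-left corner, at (145,165) in the left half of the view. Next is the amber bottle.

Emit:
carry_out:
  plan:
    - [[0, 0, 0, 0, -0.33, 0, 0.85], [0, 0, 0, 0, -0.67, 0, 0.85], [0, 0, 0, 0, -1, 0, 0.85]]

```text
time_s: 12.05
ee_pos: [0.4149, -0.0228, 0.1949]
tool_rot: [0.0, 1.0, -0.001, 0.0]
wrist_force: [0.7, -0.1, 0.2]
grip_width: 0.0724
finger_force: 0.0
```

Emit:
carry_out:
  plan:
    - [[0, 0, 0, 0, -0.33, 0, 0.85], [0, 0, 0, 0, -0.67, 0, 0.85], [0, 0, 0, 0.01, -1, 0, 0.85]]

```text
time_s: 12.35
ee_pos: [0.4162, 0.0776, 0.195]
tool_rot: [0.0, 1.0, -0.001, 0.0]
wrist_force: [1.2, -0.5, 0.6]
grip_width: 0.0729
finger_force: 0.0
```

Emit:
carry_out:
  plan:
    - [[0, 0, 0, 0, -0.15, 0, 0.85], [0, 0, 0, 0, -0.205, 0, 0.85], [0, 0, 0, 0, -0.205, 0, 0.85], [0, 0, 0, 0, -0.205, 0, 0.85], [0, 0, 0, 0, -0.205, 0.2, 0.85], [0, 0, 0, 0, -0.205, 0.5, 0.85], [0, 0, 0, 0, -0.205, 0.75, 0.85], [0, 0, 0, 0, -0.205, 0.9, 0.85], [0, 0, 0, 0, -0.205, 0.9, 0.85]]

```text
time_s: 13.25
ee_pos: [0.4139, 0.0964, 0.1025]
tool_rot: [0.0, 1.0, -0.001, -0.002]
wrist_force: [-0.1, -0.3, 0.6]
grip_width: 0.0725
finger_force: 0.0
```

Emit:
carry_out:
  plan:
    - [[0, 0, 0, 0, 0, 0.2, 0.85], [0, 0, 0, 0, 0, 0.4, 0.85], [0, 0, 0, 0, 0, 0.6, 0.85], [0, 0, 0, 0, 0, 0.665, 0.85], [0, 0, 0, 0, 0, 0.665, 0.85], [0, 0, 0, 0, 0, 0.665, 0.4], [0, 0, 0, 0, 0, 0.665, 0.4], [0, 0, 0, 0, 0, 0.665, 0.4], [0, 0, 0, 0, 0, 0.665, 0.4], [0, 0, 0, 0, 0, 0.665, 0.4], [0, 0, 0, 0, 0, 0.665, 0.4], [0, 0, 0, 0, 0, 0.665, 0.4], [0, 0, 0, 0, 0, 0.665, 0.4]]

```text
time_s: 14.55
ee_pos: [0.4172, 0.0978, 0.0399]
tool_rot: [-0.0, 1.0, -0.0, 0.001]
wrist_force: [-1.1, -0.3, 6.9]
grip_width: 0.0451
finger_force: 41.5
```

Emit:
carry_out:
  plan:
    - [[0, 0, 0, 0, 0, -0.1, 0.4], [0, 0, 0, 0, 0, -0.3, 0.4], [0, 0, 0, 0, 0, -0.5, 0.4], [0, 0, 0, 0, 0, -0.75, 0.4], [0, 0, 0, 0, 0, -1, 0.4]]

```text
time_s: 15.05
ee_pos: [0.4154, 0.0977, 0.1397]
tool_rot: [0.0, 1.0, -0.0, -0.0]
wrist_force: [0.3, -0.9, -0.4]
grip_width: 0.0452
finger_force: 41.2
```

Emit:
carry_out:
  plan:
    - [[0, 0, 0, 0.05, 0.15, 0, 0.4], [0, 0, 0, 0.15, 0.4, 0, 0.4], [0, 0, 0, 0.25, 0.7, 0, 0.4], [0, 0, 0, 0.35, 1, 0, 0.4]]

```text
time_s: 15.45
ee_pos: [0.451, -0.0031, 0.1392]
tool_rot: [0.0, 1.0, 0.0, 0.0]
wrist_force: [-0.1, 0.7, -1.5]
grip_width: 0.0452
finger_force: 41.2
```

Emit:
carry_out:
  plan:
    - [[0, 0, 0, 0.1, 0.33, 0, 0.4], [0, 0, 0, 0.2, 0.66, 0, 0.4], [0, 0, 0, 0.35, 1, 0, 0.4]]

```text
time_s: 15.75
ee_pos: [0.4855, -0.1035, 0.139]
tool_rot: [-0.0, 1.0, -0.0, 0.0]
wrist_force: [0.9, -0.1, -1.7]
grip_width: 0.0451
finger_force: 41.2
```

Emit:
carry_out:
  plan:
    - [[0, 0, 0, 0, 0.33, 0, 0.4], [0, 0, 0, 0, 0.66, 0, 0.4], [0, 0, 0, 0, 1, 0, 0.4]]

```text
time_s: 16.05
ee_pos: [0.4855, -0.2035, 0.1389]
tool_rot: [-0.0, 1.0, -0.0, 0.0]
wrist_force: [0.2, -0.2, -0.8]
grip_width: 0.0451
finger_force: 41.2
```

Emit:
carry_out:
  plan:
    - [[0, 0, 0, 0, 0.3, 0, 0.4], [0, 0, 0, 0, 0.5, 0, 0.4], [0, 0, 0, 0, 0.585, 0, 0.4], [0, 0, 0, 0, 0.585, 0, 0.4], [0, 0, 0, 0, 0.585, 0, 0.4], [0, 0, 0, 0, 0.585, 0, 0.4]]

```text
time_s: 16.65
ee_pos: [0.4857, -0.2596, 0.1383]
tool_rot: [-0.0, 1.0, 0.0, -0.0]
wrist_force: [-0.7, -0.2, -0.2]
grip_width: 0.0452
finger_force: 41.2
```

```bash
python3 - <<'E'
from h import *
np.set_printoptions(precision=4,suppress=True)
s=status.read_state();print(s['ee_pos'],s['grip_width'])
p,d=snap('scene')
p2,_=snap('wrist')
cv2.imwrite('pics/b.png',np.hstack([p[60:360,200:480],p2[100:400,120:520]])[:,:,::-1])
E
```

```text
[ 0.4857 -0.2596  0.1383] 0.045169618520814574
```

View pics/b.png

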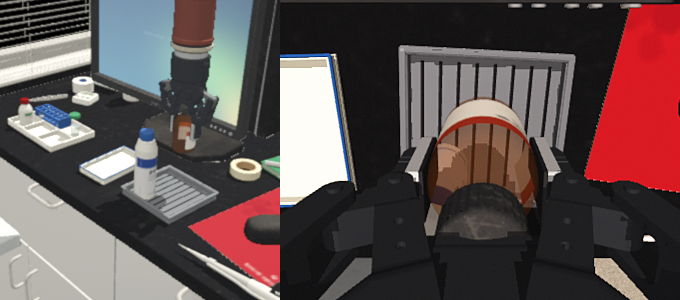

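The amber bottle hangs over the far middle of the tray, with the can standing near-left at (147,165). I'll lower it.

Emit:
carry_out:
  plan:
    - [[0, 0, 0, 0, 0, 0.2, 0.4], [0, 0, 0, 0, 0, 0.4, 0.4], [0, 0, 0, 0, 0, 0.6, 0.4], [0, 0, 0, 0, 0, 0.8, 0.4], [0, 0, 0, 0, 0, 0.93, 0.4], [0, 0, 0, 0, 0, 0.985, 0.4], [0, 0, 0, 0, 0, 0.985, 0.4], [0, 0, 0, 0, 0, 0.985, 0.55], [0, 0, 0, 0, 0, 0.985, 0.6], [0, 0, 0, 0, 0, 0.985, 0.65], [0, 0, 0, 0, 0, 0.985, 0.7], [0, 0, 0, 0, 0, 0.985, 0.8], [0, 0, 0, 0, 0, 0.985, 0.8]]

```text
time_s: 18.05
ee_pos: [0.4856, -0.2608, 0.0397]
tool_rot: [-0.0, 1.0, -0.0, -0.0]
wrist_force: [0.9, -0.4, -0.5]
grip_width: 0.0683
finger_force: 0.0
```

Emit:
carry_out:
  plan:
    - [[0, 0, 0, 0, 0, -0.1, 0.8], [0, 0, 0, 0, 0, -0.3, 0.8], [0, 0, 0, 0, 0, -0.6, 0.8], [0, 0, 0, 0, 0, -1, 0.8]]

```text
time_s: 18.45
ee_pos: [0.4844, -0.26, 0.1397]
tool_rot: [-0.001, 1.0, -0.0, -0.001]
wrist_force: [1.2, -0.5, -0.0]
grip_width: 0.0682
finger_force: 0.0
```

Emit:
carry_out:
  plan:
    - [[0, 0, 0, 0, -0.33, 0, 0.8], [0, 0, 0, 0, -0.66, 0, 0.8], [0, 0, 0, 0, -1, 0, 0.8]]

```text
time_s: 18.75
ee_pos: [0.4859, -0.1602, 0.1412]
tool_rot: [0.0, 1.0, -0.001, 0.001]
wrist_force: [0.3, 0.5, 0.2]
grip_width: 0.0681
finger_force: 0.0
```

Emit:
carry_out:
  plan:
    - [[0, 0, 0, -0.1, -0.33, 0, 0.65], [0, 0, 0, -0.25, -0.66, 0, 0.65], [0, 0, 0, -0.35, -1, 0, 0.65]]

```text
time_s: 19.05
ee_pos: [0.45, -0.0596, 0.1405]
tool_rot: [0.0, 1.0, -0.0, 0.0]
wrist_force: [0.8, 1.1, 0.1]
grip_width: 0.0552
finger_force: 0.0
```

Emit:
carry_out:
  plan:
    - [[0, 0, 0, -0.1, -0.33, 0, 0.65], [0, 0, 0, -0.2, -0.66, 0, 0.65], [0, 0, 0, -0.3, -1, 0, 0.65]]

```text
time_s: 19.35
ee_pos: [0.4205, 0.0403, 0.1407]
tool_rot: [0.0, 1.0, -0.0, 0.001]
wrist_force: [0.1, 0.8, -0.1]
grip_width: 0.0554
finger_force: 0.0
```

Emit:
carry_out:
  plan:
    - [[0, 0, 0, 0, -0.33, 0, 0.65], [0, 0, 0, 0, -0.66, 0, 0.65], [0, 0, 0, 0, -1, 0, 0.65]]

```text
time_s: 19.65
ee_pos: [0.4209, 0.1405, 0.1408]
tool_rot: [-0.0, 1.0, -0.0, 0.001]
wrist_force: [1.0, -0.1, -0.2]
grip_width: 0.0553
finger_force: 0.0
```

```bash
python3 - <<'E'
from h import *
np.set_printoptions(precision=4,suppress=True)
s=status.read_state();print(s['ee_pos'],s['time_s'])
c=cams.camera_params('wrist');p,d=snap('wrist');P=cloud('wrist',d,c);z=P[...,2];X,Y=P[...,0],P[...,1]
m=(abs(X-.42)<.03)&(abs(Y-.235)<.03)&(z>.062)&(z<.08)
q=P[m];print('white',m.sum(),q.mean(0),q.min(0),q.max(0))
p,d=snap('top');P=cloud('top',d);z=P[...,2];X,Y=P[...,0],P[...,1]
for lo,hi in((.09,.106),(.14,.16)):
    m=(X>.37)&(X<.53)&(Y>-.34)&(Y<-.17)&(z>lo)&(z<hi);q=P[m];print(m.sum(),q.mean(0) if m.any() else '')
m=(X>.43)&(X<.53)&(Y>.12)&(Y<.28)&(z>.024)&(z<.06);r=cv2.minAreaRect((P[m][:,:2]*1000).astype(np.float32));print('rack',m.sum(),r,P[m].mean(0))
E
```

```text
[0.4209 0.1405 0.1408] 19.65
white 983 [0.4224 0.2347 0.0727] [0.4106 0.2249 0.0628] [0.4324 0.2484 0.0759]
170 [ 0.4728 -0.2523  0.1014]
174 [ 0.4133 -0.2231  0.1534]
rack 2 ((503.68426513671875, 141.68319702148438), (2.2632853984832764, 0.0), 178.25645446777344) [0.5037 0.1417 0.0351]
```

Emit:
carry_out:
  plan:
    - [[0, 0, 0, 0.01, -0.33, 0, 0.65], [0, 0, 0, 0.01, -0.66, 0, 0.65], [0, 0, 0, 0.01, -0.945, 0, 0.65], [0, 0, 0, 0.01, -0.945, 0, 0.65], [0, 0, 0, 0.01, -0.945, 0, 0.65], [0, 0, 0, 0.01, -0.945, 0.15, 0.65], [0, 0, 0, 0.01, -0.945, 0.35, 0.65], [0, 0, 0, 0.01, -0.945, 0.5, 0.65], [0, 0, 0, 0.01, -0.945, 0.5, 0.65]]

```text
time_s: 20.65
ee_pos: [0.4202, 0.2316, 0.0878]
tool_rot: [0.001, 1.0, -0.001, -0.002]
wrist_force: [-0.2, -0.3, 0.2]
grip_width: 0.0559
finger_force: 0.0
```

Emit:
carry_out:
  plan:
    - [[0, 0, 0, 0, 0, 0.2, 0.65], [0, 0, 0, 0, 0, 0.4, 0.65], [0, 0, 0, 0, 0, 0.55, 0.65], [0, 0, 0, 0, 0, 0.6, 0.65], [0, 0, 0, 0, 0, 0.6, 0.65], [0, 0, 0, 0, 0, 0.6, 0.3], [0, 0, 0, 0, 0, 0.6, 0.3], [0, 0, 0, 0, 0, 0.6, 0.3], [0, 0, 0, 0, 0, 0.6, 0.3], [0, 0, 0, 0, 0, 0.6, 0.3], [0, 0, 0, 0, 0, 0.6, 0.3], [0, 0, 0, 0, 0, 0.6, 0.3]]

```text
time_s: 21.85
ee_pos: [0.4229, 0.2339, 0.0312]
tool_rot: [-0.0, 1.0, 0.0, 0.001]
wrist_force: [-0.9, -1.9, 7.5]
grip_width: 0.0345
finger_force: 40.0
```

Emit:
carry_out:
  plan:
    - [[0, 0, 0, 0, 0, -0.1, 0.3], [0, 0, 0, 0, 0, -0.3, 0.3], [0, 0, 0, 0, 0, -0.5, 0.3], [0, 0, 0, 0, 0, -0.75, 0.3], [0, 0, 0, 0, 0, -1, 0.3]]

```text
time_s: 22.35
ee_pos: [0.4215, 0.2338, 0.1312]
tool_rot: [-0.0, 1.0, -0.0, -0.0]
wrist_force: [-0.8, 0.3, 0.2]
grip_width: 0.0344
finger_force: 40.2
```

Emit:
carry_out:
  plan:
    - [[0, 0, 0, 0, 0.2, -0.25, 0.3], [0, 0, 0, 0, 0.45, -0.45, 0.3], [0, 0, 0, -0.05, 0.7, -0.65, 0.3], [0, 0, 0, -0.11, 1, -0.82, 0.3]]

```text
time_s: 22.75
ee_pos: [0.4107, 0.1333, 0.2137]
tool_rot: [-0.0, 1.0, 0.0, 0.001]
wrist_force: [0.2, -0.2, -0.4]
grip_width: 0.0345
finger_force: 40.2
```

Emit:
carry_out:
  plan:
    - [[0, 0, 0, 0, 0.33, 0, 0.3], [0, 0, 0, 0, 0.66, 0, 0.3], [0, 0, 0, 0, 1, 0, 0.3]]

```text
time_s: 23.05
ee_pos: [0.4105, 0.0327, 0.2128]
tool_rot: [-0.0, 1.0, 0.0, 0.001]
wrist_force: [0.8, -0.2, -0.2]
grip_width: 0.0347
finger_force: 40.2
```

Emit:
carry_out:
  plan:
    - [[0, 0, 0, 0, 0.33, 0, 0.3], [0, 0, 0, 0, 0.66, 0, 0.3], [0, 0, 0, 0, 1, 0, 0.3]]

```text
time_s: 23.35
ee_pos: [0.4104, -0.0674, 0.2125]
tool_rot: [0.0, 1.0, -0.0, 0.001]
wrist_force: [-0.2, 0.5, -1.0]
grip_width: 0.0349
finger_force: 40.2
```

Emit:
carry_out:
  plan:
    - [[0, 0, 0, 0, 0.33, 0, 0.3], [0, 0, 0, 0, 0.66, 0, 0.3], [0, 0, 0, 0, 1, 0, 0.3]]

```text
time_s: 23.65
ee_pos: [0.4105, -0.1674, 0.2126]
tool_rot: [0.0, 1.0, -0.0, 0.001]
wrist_force: [0.5, 1.3, 0.5]
grip_width: 0.0344
finger_force: 40.2
```

Emit:
carry_out:
  plan:
    - [[0, 0, 0, 0, 0.33, 0, 0.3], [0, 0, 0, 0, 0.66, 0, 0.3], [0, 0, 0, 0, 1, 0, 0.3]]

```text
time_s: 23.95
ee_pos: [0.4105, -0.2675, 0.2125]
tool_rot: [0.0, 1.0, -0.0, 0.0]
wrist_force: [-0.1, 0.2, -0.6]
grip_width: 0.0342
finger_force: 40.2
```

Emit:
carry_out:
  plan:
    - [[0, 0, 0, 0, 0.25, 0, 0.3], [0, 0, 0, 0, 0.325, 0, 0.3], [0, 0, 0, 0, 0.325, 0, 0.3], [0, 0, 0, 0, 0.325, 0, 0.3], [0, 0, 0, 0, 0.325, 0.2, 0.3], [0, 0, 0, 0, 0.325, 0.4, 0.3], [0, 0, 0, 0, 0.325, 0.6, 0.3], [0, 0, 0, 0, 0.325, 0.7, 0.3], [0, 0, 0, 0, 0.325, 0.7, 0.3]]

```text
time_s: 24.85
ee_pos: [0.41, -0.2969, 0.1404]
tool_rot: [-0.001, 1.0, 0.0, -0.001]
wrist_force: [-0.3, -0.5, -0.3]
grip_width: 0.0346
finger_force: 40.2
```

```bash
python3 - <<'E'
from h import *
s=status.read_state();print(s['ee_pos'],s['grip_width'])
p,d=snap('scene')
p2,_=snap('wrist')
cv2.imwrite('pics/c.png',np.hstack([p[60:360,200:480],p2[100:400,120:520]])[:,:,::-1])
E
```

```text
[ 0.4099533  -0.29694719  0.14038328] 0.034572618586646224
```

View pics/c.png

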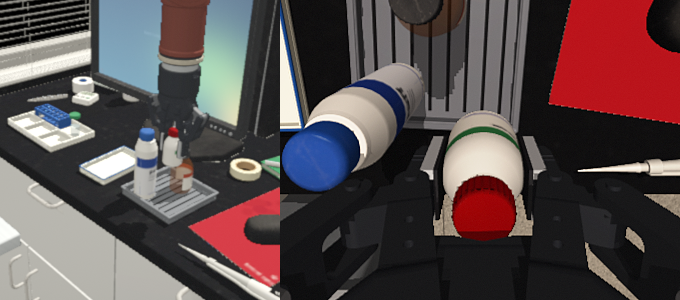

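The white bottle hangs over the near-right corner at crop (480,170). The can stands to its left with clearance, and amber is behind. I'll lower the white bottle, shifted a further 3 mm to the right.

Emit:
carry_out:
  plan:
    - [[0, 0, 0, 0, 0.03, 0.2, 0.3], [0, 0, 0, 0, 0.03, 0.4, 0.3], [0, 0, 0, 0, 0.03, 0.6, 0.3], [0, 0, 0, 0, 0.03, 0.8, 0.3], [0, 0, 0, 0, 0.03, 0.9, 0.3]]

```text
time_s: 25.45
ee_pos: [0.4108, -0.3018, 0.0516]
tool_rot: [0.0, 1.0, -0.0, 0.0]
wrist_force: [0.2, -0.8, 0.6]
grip_width: 0.0344
finger_force: 40.3
```

Emit:
carry_out:
  plan:
    - [[0, 0, 0, 0, 0, 0.1, 0.3], [0, 0, 0, 0, 0, 0.18, 0.3], [0, 0, 0, 0, 0, 0.2, 0.3], [0, 0, 0, 0, 0, 0.2, 0.3], [0, 0, 0, 0, 0, 0.2, 0.45], [0, 0, 0, 0, 0, 0.2, 0.5], [0, 0, 0, 0, 0, 0.2, 0.55], [0, 0, 0, 0, 0, 0.2, 0.57], [0, 0, 0, 0, 0, 0.2, 0.57]]

```text
time_s: 26.35
ee_pos: [0.4106, -0.3018, 0.0318]
tool_rot: [0.0, 1.0, -0.0, 0.0]
wrist_force: [0.3, 0.2, 0.2]
grip_width: 0.0488
finger_force: 0.0
```

Emit:
carry_out:
  plan:
    - [[0, 0, 0, 0, 0, -0.1, 0.57], [0, 0, 0, 0, 0, -0.3, 0.57], [0, 0, 0, 0, 0, -0.6, 0.57], [0, 0, 0, 0, 0, -1, 0.57]]

```text
time_s: 26.75
ee_pos: [0.4095, -0.3007, 0.1318]
tool_rot: [-0.001, 1.0, -0.0, -0.001]
wrist_force: [0.3, 0.3, 0.7]
grip_width: 0.0484
finger_force: 0.0
```

Emit:
carry_out:
  plan:
    - [[0, 0, 0, 0, 0, -0.3, 0.57], [0, 0, 0, 0, 0, -0.6, 0.57], [0, 0, 0, 0, 0, -0.8, 0.57], [0, 0, 0, 0, 0, -0.8, 0.57]]

```text
time_s: 27.15
ee_pos: [0.4122, -0.3033, 0.2163]
tool_rot: [0.003, 1.0, -0.0, 0.003]
wrist_force: [0.4, 0.0, -0.2]
grip_width: 0.0485
finger_force: 0.0
```

Emit:
carry_out:
  plan:
    - [[0, 0, 0, 0, -0.33, 0, 0.8], [0, 0, 0, 0, -0.67, 0, 0.8], [0, 0, 0, 0, -1, 0, 0.8]]

```text
time_s: 27.45
ee_pos: [0.4098, -0.2004, 0.2108]
tool_rot: [-0.001, 1.0, -0.001, -0.001]
wrist_force: [0.2, 1.3, 0.1]
grip_width: 0.0683
finger_force: 0.0
```

Emit:
carry_out:
  plan:
    - [[0, 0, 0, 0, -0.33, 0, 0.8], [0, 0, 0, 0, -0.67, 0, 0.8], [0, 0, 0, 0, -1, 0, 0.8]]

```text
time_s: 27.75
ee_pos: [0.4098, -0.1002, 0.2108]
tool_rot: [-0.0, 1.0, -0.0, -0.001]
wrist_force: [0.7, -0.6, 0.5]
grip_width: 0.0685
finger_force: 0.0
```

Emit:
carry_out:
  plan:
    - [[0, 0, 0, 0, -0.33, 0, 0.8], [0, 0, 0, 0, -0.67, 0, 0.8], [0, 0, 0, 0, -1, 0, 0.8]]

```text
time_s: 28.05
ee_pos: [0.4099, -0.0003, 0.2109]
tool_rot: [-0.0, 1.0, -0.0, -0.001]
wrist_force: [-0.1, -0.4, -0.0]
grip_width: 0.0682
finger_force: 0.0
```

Emit:
carry_out:
  plan:
    - [[0, 0, 0, 0, -0.33, 0, 0.8], [0, 0, 0, 0, -0.67, 0, 0.8], [0, 0, 0, 0, -1, 0, 0.8], [0, 0, 0, 0, -1, 0, 0.8], [0, 0, 0, 0, -1, 0, 0.8], [0, 0, 0, 0, -1, 0, 0.8]]

```text
time_s: 28.65
ee_pos: [0.4104, 0.0975, 0.2113]
tool_rot: [0.0, 1.0, -0.0, -0.0]
wrist_force: [-0.5, -0.3, -0.3]
grip_width: 0.0687
finger_force: 0.0
```

```bash
python3 - <<'E'
from h import *
np.set_printoptions(precision=4,suppress=True)
s=status.read_state();print(s['ee_pos'],s['tool_rot'],s['time_s'])
c=cams.camera_params('wrist');p,d=snap('wrist','w3.png');P=cloud('wrist',d,c);z=P[...,2];X,Y=P[...,0],P[...,1]
np.savez('w3.npz',p=p,P=P)
hsv=cv2.cvtColor(p,cv2.COLOR_RGB2HSV)
m=(hsv[...,0]>100)&(hsv[...,0]<130)&(hsv[...,1]>120)&(X>.43)&(X<.54)&(Y>.1)&(Y<.29)
print(m.sum(),np.percentile(P[m],[1,25,50,75,99],axis=0))
t=m&(z>.024)&(z<.042);r=cv2.minAreaRect((P[t][:,:2]*1000).astype(np.float32));print('rack rails',t.sum(),r)
m=(X>.35)&(X<.55)&(Y>.03)&(Y<.3)&(z>.012)&(z<.021)
print(cv2.minAreaRect((P[m][:,:2]*1000).astype(np.float32)))
l=models.landmark_of('wrist','cell_rack')[:1];print(l, atz('wrist',l[0]['point'],.003,c) if l else '')
p,d=snap('top')
for q in('cell_rack',):
    l=models.landmark_of('top',q)[:1];print(l,atz('top',l[0]['point'],.003) if l else '')
E
```

```text
[0.4104 0.0975 0.2113] [ 0.0002  1.     -0.0003 -0.0005] 28.65
4700 [[0.4622 0.1446 0.0043]
 [0.4733 0.1754 0.0067]
 [0.484  0.2012 0.0305]
 [0.4952 0.2324 0.032 ]
 [0.5032 0.2535 0.0335]]
rack rails 2857 ((483.0182800292969, 199.532958984375), (110.15352630615234, 42.15533447265625), 89.92611694335938)
((449.11175537109375, 166.04660034179688), (212.09310913085938, 137.26243591308594), 87.93889617919922)
[{'point': [228.6, 104.3], 'confidence': 0.71}] [0.4863 0.1978 0.003 ]
[]
```

View pics/w3.png

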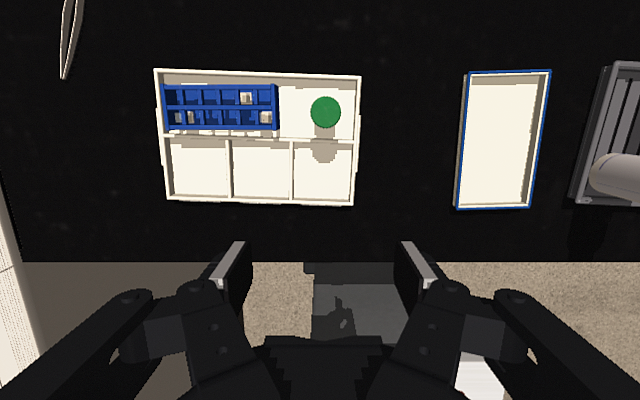

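The rack lies at pixels (162–277, 85–130), with yaw near 0, a measured size of 110 x 42 and its centre at (0.483, 0.1995). The wells are empty and the vial is at (325,112). I'll move over the rack and turn 90°.

Emit:
carry_out:
  plan:
    - [[0, 0, -0.02, 0.2, -0.2, 0, 0.7], [0, 0, -0.04, 0.4, -0.4, 0, 0.7], [0, 0, -0.06, 0.6, -0.6, 0, 0.7], [0, 0, -0.08, 0.725, -0.8, 0, 0.7], [0, 0, -0.1, 0.725, -1, 0, 0.7], [0, 0, -0.12, 0.725, -1, 0, 0.7], [0, 0, -0.14, 0.725, -1, 0, 0.7], [0, 0, -0.16, 0.725, -1, 0, 0.7], [0, 0, -0.18, 0.725, -1, 0, 0.7], [0, 0, -0.2, 0.725, -1, 0, 0.7], [0, 0, -0.22, 0.725, -1, 0, 0.7], [0, 0, -0.24, 0.725, -1, 0, 0.7], [0, 0, -0.25, 0.725, -1, 0, 0.7], [0, 0, -0.25, 0.725, -1, 0, 0.7], [0, 0, -0.25, 0.725, -1, 0, 0.7], [0, 0, -0.25, 0.725, -1, 0, 0.7], [0, 0, -0.25, 0.725, -1, 0, 0.7], [0, 0, -0.25, 0.725, -1, 0, 0.7]]

```text
time_s: 30.65
ee_pos: [0.4833, 0.1981, 0.2118]
tool_rot: [0.0, 0.707, 0.707, 0.0]
wrist_force: [0.1, 0.0, -1.5]
grip_width: 0.0598
finger_force: 0.0
```

```bash
python3 - <<'E'
from h import *
np.set_printoptions(precision=4,suppress=True)
s=status.read_state();print(s['ee_pos'],s['tool_rot'],s['q'],s['grip_width'])
E
```

```text
[0.4833 0.1981 0.2118] [0.     0.7074 0.7068 0.    ] [ 0.238  -0.0043  1.8226 -0.      1.3232  0.2389] 0.059835928771617294
```

```bash
python3 - <<'E'
from h import *
np.set_printoptions(precision=4,suppress=True)
s=status.read_state();T=s['ee_pos']
c=cams.camera_params('wrist');p,d=snap('wrist');P=cloud('wrist',d,c)-T
for sg in(1,-1):
    m=(P[...,0]*sg>.02)&(P[...,0]*sg<.06)&(abs(P[...,1])<.016)&(P[...,2]>-.04)&(P[...,2]<.06)&(d>0)
    q=P[m];print(sg,m.sum(),np.percentile(q,[0.5,2,50,99],axis=0))
E
```

```text
1 8405 [[ 0.0279 -0.011  -0.0011]
 [ 0.0286 -0.0097  0.0032]
 [ 0.0457  0.0074  0.0494]
 [ 0.0595  0.0141  0.0596]]
-1 8054 [[-0.0598 -0.011  -0.0009]
 [-0.0591 -0.0096  0.003 ]
 [-0.0471  0.0075  0.0493]
 [-0.0307  0.0143  0.0596]]
```

Emit:
carry_out:
  plan:
    - [[0, 0, 0, 0.01, 0, 0.2, 0.7], [0, 0, 0, 0.01, 0, 0.4, 0.7], [0, 0, 0, 0.01, 0, 0.65, 0.7], [0, 0, 0, 0.01, 0, 0.9, 0.7], [0, 0, 0, 0.01, 0, 1, 0.7]]

```text
time_s: 31.2
ee_pos: [0.4815, 0.1988, 0.1092]
tool_rot: [-0.001, 0.707, 0.707, -0.002]
wrist_force: [-0.2, 0.3, 0.1]
grip_width: 0.0596
finger_force: 0.0
```

Emit:
carry_out:
  plan:
    - [[0, 0, 0, 0, 0, 0.2, 0.7], [0, 0, 0, 0, 0, 0.4, 0.7], [0, 0, 0, 0, 0, 0.6, 0.7], [0, 0, 0, 0, 0, 0.7, 0.7], [0, 0, 0, 0, 0, 0.7, 0.7], [0, 0, 0, 0, 0, 0.7, 0.7]]

```text
time_s: 31.8
ee_pos: [0.4839, 0.1994, 0.0426]
tool_rot: [0.0, 0.707, 0.707, 0.0]
wrist_force: [-0.4, 0.0, 0.4]
grip_width: 0.0597
finger_force: 0.0
```

```bash
python3 - <<'E'
from h import *
np.set_printoptions(precision=4,suppress=True)
s=status.read_state();T=s['ee_pos'];print(T)
c=cams.camera_params('wrist');p,d=snap('wrist','w4.png');P=cloud('wrist',d,c)
Q=P-T
for sg in(1,-1):
    m=(Q[...,0]*sg>.02)&(Q[...,0]*sg<.06)&(abs(Q[...,1])<.016)&(Q[...,2]>-.005)&(Q[...,2]<.06)&(d>0)
    print(sg,m.sum(),np.percentile(Q[m],[0.5,2,50,99],axis=0))
hsv=cv2.cvtColor(p,cv2.COLOR_RGB2HSV)
X,Y,z=P[...,0],P[...,1],P[...,2]
m=(hsv[...,0]>100)&(hsv[...,0]<130)&(hsv[...,1]>120)&(X>.43)&(X<.54)&(Y>.1)&(Y<.29)&(z>.026)&(z<.04)
print(m.sum(),np.percentile(P[m],[1,50,99],axis=0))
E
```

```text
[0.4839 0.1994 0.0426]
1 8414 [[ 0.0279 -0.0111 -0.0011]
 [ 0.0286 -0.0097  0.0032]
 [ 0.0458  0.0074  0.0494]
 [ 0.0594  0.0141  0.0596]]
-1 8057 [[-0.0597 -0.011  -0.0011]
 [-0.0591 -0.0097  0.0032]
 [-0.0471  0.0074  0.0492]
 [-0.0307  0.0142  0.0596]]
9295 [[0.4623 0.148  0.0263]
 [0.483  0.2054 0.0318]
 [0.5037 0.2545 0.0334]]
```

View pics/w4.png

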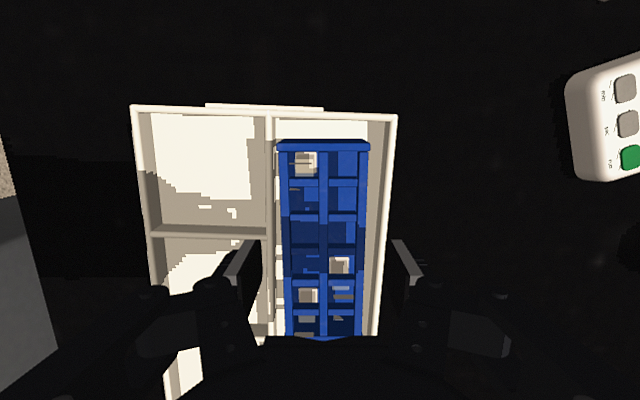

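The fingers straddle the rack's width, one on each side (pads at columns 245 and 408, rack 278–368). Measured, the tips are about 1 mm below the TCP. I'll go down 19 mm and close.

Emit:
carry_out:
  plan:
    - [[0, 0, 0, 0, 0, 0.1, 0.7], [0, 0, 0, 0, 0, 0.16, 0.7], [0, 0, 0, 0, 0, 0.19, 0.7], [0, 0, 0, 0, 0, 0.19, 0.7], [0, 0, 0, 0, 0, 0.19, 0.35], [0, 0, 0, 0, 0, 0.19, 0.35], [0, 0, 0, 0, 0, 0.19, 0.35], [0, 0, 0, 0, 0, 0.19, 0.35], [0, 0, 0, 0, 0, 0.19, 0.35], [0, 0, 0, 0, 0, 0.19, 0.35], [0, 0, 0, 0, 0, 0.19, 0.35]]

```text
time_s: 32.95
ee_pos: [0.4836, 0.1993, 0.0231]
tool_rot: [0.0, 0.707, 0.707, 0.0]
wrist_force: [-0.4, -0.7, 2.6]
grip_width: 0.0415
finger_force: 41.0
```

Emit:
carry_out:
  plan:
    - [[0, 0, 0, 0, 0, -0.05, 0.35], [0, 0, 0, 0, 0, -0.15, 0.35], [0, 0, 0, 0, 0, -0.3, 0.35], [0, 0, 0, 0, 0, -0.5, 0.35], [0, 0, 0, 0, 0, -0.7, 0.35], [0, 0, 0, 0, 0, -0.9, 0.35], [0, 0, 0, 0, 0, -0.9, 0.35]]

```text
time_s: 33.65
ee_pos: [0.4859, 0.1999, 0.1171]
tool_rot: [0.002, 0.707, 0.707, 0.003]
wrist_force: [0.0, 0.6, -1.7]
grip_width: 0.0411
finger_force: 40.9
```

```bash
python3 - <<'E'
from h import *
np.set_printoptions(precision=4,suppress=True)
s=status.read_state();print(s['ee_pos'])
c=cams.camera_params('wrist');p,d=snap('wrist');P=cloud('wrist',d,c)
p2,_=snap('scene')
cv2.imwrite('pics/d.png',np.hstack([p[60:360,160:500],p2[60:360,160:480]])[:,:,::-1])
hsv=cv2.cvtColor(p,cv2.COLOR_RGB2HSV)
X,Y,z=P[...,0],P[...,1],P[...,2]
m=(hsv[...,0]>100)&(hsv[...,0]<130)&(hsv[...,1]>120)&(X>.43)&(X<.54)&(Y>.1)&(Y<.29)&(z>.08)
print(m.sum(),np.percentile(P[m],[1,50,90,99],axis=0))
m&=z>.118
print(cv2.minAreaRect((P[m][:,:2]*1000).astype(np.float32)))
A=np.c_[P[m][:,:2],np.ones(m.sum())];print(np.linalg.lstsq(A,P[m][:,2],rcond=None)[0])
E
```

```text
[0.4859 0.1999 0.1171]
17042 [[0.4642 0.1568 0.099 ]
 [0.4854 0.2155 0.125 ]
 [0.5026 0.2492 0.1266]
 [0.5054 0.2553 0.1807]]
((475.0992431640625, 214.86154174804688), (105.45377349853516, 64.40853881835938), 88.22416687011719)
[-0.0176  0.0711  0.1201]
```

View pics/d.png

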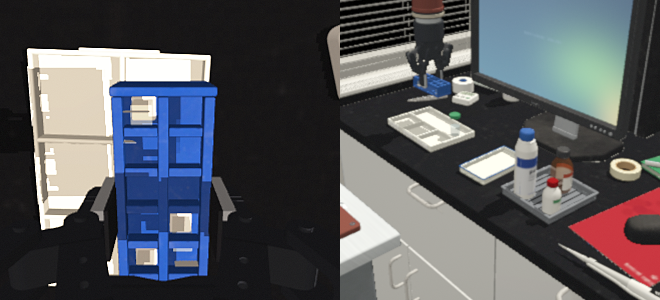

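The rack is held level, crosswise in the jaws (crop 112–215). All three bottles stand upright in the spill tray. I'll carry it to the sample tray and turn it.

Emit:
carry_out:
  plan:
    - [[0, 0, 0, -0.15, -0.05, 0, 0.35], [0, 0, 0, -0.4, -0.15, 0, 0.35], [0, 0, 0, -0.7, -0.25, 0, 0.35], [0, 0, 0, -1, -0.375, 0, 0.35]]

```text
time_s: 34.15
ee_pos: [0.4439, 0.0977, 0.1113]
tool_rot: [-0.001, 0.707, 0.707, -0.001]
wrist_force: [0.4, -0.8, -1.8]
grip_width: 0.0411
finger_force: 40.9
```

Emit:
carry_out:
  plan:
    - [[0, 0, 0, -0.3, 0, 0, 0.35], [0, 0, 0, -0.65, 0, 0, 0.35], [0, 0, 0, -1, 0, 0, 0.35]]

```text
time_s: 34.45
ee_pos: [0.4439, -0.0023, 0.1115]
tool_rot: [-0.001, 0.707, 0.707, -0.001]
wrist_force: [0.4, 0.6, -2.4]
grip_width: 0.0415
finger_force: 41.0
```

Emit:
carry_out:
  plan:
    - [[0, 0, 0.02, -0.2, 0, 0, 0.35], [0, 0, 0.04, -0.4, 0, 0, 0.35], [0, 0, 0.06, -0.6, 0, 0, 0.35], [0, 0, 0.08, -0.75, 0, 0, 0.35], [0, 0, 0.1, -0.9, 0, 0, 0.35], [0, 0, 0.12, -0.925, 0, 0, 0.35], [0, 0, 0.14, -0.925, 0, 0, 0.35], [0, 0, 0.16, -0.925, 0, 0, 0.35], [0, 0, 0.18, -0.925, 0, 0, 0.35], [0, 0, 0.2, -0.925, 0, 0, 0.35], [0, 0, 0.22, -0.925, 0, 0, 0.35], [0, 0, 0.235, -0.925, 0, 0, 0.35], [0, 0, 0.246, -0.925, 0, 0, 0.35], [0, 0, 0.246, -0.925, 0, 0, 0.35], [0, 0, 0.246, -0.925, 0, 0, 0.35], [0, 0, 0.246, -0.925, 0, 0, 0.35], [0, 0, 0.246, -0.925, 0, 0, 0.35]]

```text
time_s: 36.15
ee_pos: [0.4455, -0.0933, 0.1126]
tool_rot: [-0.0, 1.0, 0.013, -0.0]
wrist_force: [-0.2, -0.5, -1.6]
grip_width: 0.0413
finger_force: 41.0
```

```bash
python3 - <<'E'
from h import *
np.set_printoptions(precision=4,suppress=True)
s=status.read_state();print(s['ee_pos'],s['tool_rot'])
c=cams.camera_params('wrist');p,d=snap('wrist','w5.png');P=cloud('wrist',d,c)
X,Y,z=P[...,0],P[...,1],P[...,2]
m=(X>.35)&(X<.55)&(Y>-.17)&(Y<-.02)&(z>.010)&(z<.02)
print(cv2.minAreaRect((P[m][:,:2]*1000).astype(np.float32)),np.percentile(P[m],[1,99],axis=0))
E
```

```text
[ 0.4455 -0.0933  0.1126] [-0.0001  0.9999  0.0128 -0.0002]
((468.00799560546875, -90.53483581542969), (102.4091567993164, 84.26502990722656), 1.496415615081787) [[ 0.4189 -0.133   0.0109]
 [ 0.5198 -0.0481  0.0155]]
```

View pics/w5.png

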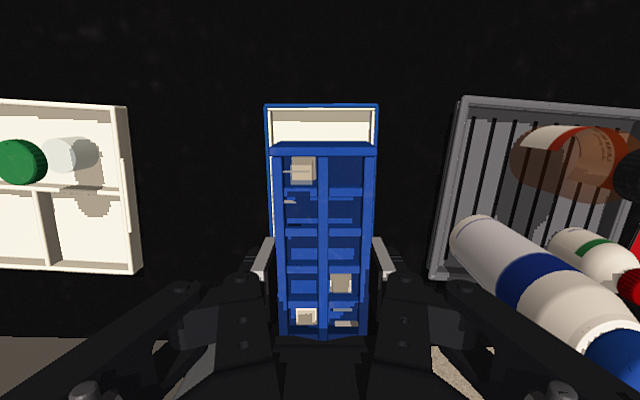

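The tray is centred under the rack (columns 265–378 against the rack's 275–372) and the yaw matches. I'll lower and release.

Emit:
carry_out:
  plan:
    - [[0, 0, 0, 0.015, -0.02, 0.2, 0.35], [0, 0, 0, 0.015, -0.02, 0.4, 0.35], [0, 0, 0, 0.015, -0.02, 0.6, 0.35], [0, 0, 0, 0.015, -0.02, 0.75, 0.35], [0, 0, 0, 0.015, -0.02, 0.84, 0.35], [0, 0, 0, 0.015, -0.02, 0.88, 0.35], [0, 0, 0, 0.015, -0.02, 0.895, 0.35], [0, 0, 0, 0.015, -0.02, 0.895, 0.35], [0, 0, 0, 0.015, -0.02, 0.895, 0.5], [0, 0, 0, 0.015, -0.02, 0.895, 0.55], [0, 0, 0, 0.015, -0.02, 0.895, 0.6], [0, 0, 0, 0.015, -0.02, 0.895, 0.65], [0, 0, 0, 0.015, -0.02, 0.895, 0.65]]

```text
time_s: 37.5
ee_pos: [0.4473, -0.0913, 0.0235]
tool_rot: [0.0, 1.0, 0.012, 0.0]
wrist_force: [0.3, 1.0, -0.7]
grip_width: 0.0556
finger_force: 0.0
```

Emit:
carry_out:
  plan:
    - [[0, 0, 0, 0, 0, -0.1, 0.65], [0, 0, 0, 0, 0, -0.3, 0.65], [0, 0, 0, 0, 0, -0.6, 0.65], [0, 0, 0, 0, 0, -1, 0.65], [0, 0, 0, 0, 0, -1, 0.65]]

```text
time_s: 38.0
ee_pos: [0.4511, -0.0927, 0.1296]
tool_rot: [0.002, 1.0, 0.012, 0.005]
wrist_force: [1.5, -0.5, 0.7]
grip_width: 0.0558
finger_force: 0.0
```

```bash
python3 - <<'E'
from h import *
np.set_printoptions(precision=4,suppress=True)
s=status.read_state();print(s['ee_pos'],s['tool_rot'])
c=cams.camera_params('wrist');p,d=snap('wrist');P=cloud('wrist',d,c)
X,Y,z=P[...,0],P[...,1],P[...,2]
hsv=cv2.cvtColor(p,cv2.COLOR_RGB2HSV)
m=(hsv[...,0]>100)&(hsv[...,0]<130)&(hsv[...,1]>120)&(abs(X-.446)<.08)&(abs(Y+.092)<.04)&(z>.024)&(z<.045)
print(m.sum(),cv2.minAreaRect((P[m][:,:2]*1000).astype(np.float32)),np.percentile(P[m],[2,50,98],axis=0))
m&=z>.029
A=np.c_[P[m][:,:2]-[.446,-.092],np.ones(m.sum())];print(np.linalg.lstsq(A,P[m][:,2],rcond=None)[0])
c=cams.camera_params('top');p,d=snap('top');P=cloud('top',d,c)
X,Y,z=P[...,0],P[...,1],P[...,2]
for n,h,r in(('white',.072,.018),('amber',.098,.018),('can',.15,.02)):
    m=(X>.37)&(X<.53)&(Y>-.34)&(Y<-.17)&(abs(z-h-.006)<.006);q=P[m];print(n,m.sum(),np.median(q,axis=0) if m.any() else '')
E
```

```text
[ 0.4511 -0.0927  0.1296] [0.002  0.9999 0.0125 0.005 ]
4049 ((446.5473327636719, -90.94369506835938), (110.3416748046875, 42.47348403930664), 1.325269341468811) [[ 0.3935 -0.1113  0.0257]
 [ 0.4484 -0.091   0.0319]
 [ 0.501  -0.0702  0.0334]]
[ 0.0001 -0.0014  0.0319]
white 108 [ 0.412  -0.2988  0.0769]
amber 117 [ 0.484  -0.2634  0.1032]
can 103 [ 0.4111 -0.2277  0.1546]
```

The rack lies flat in the sample tray, measured at tilt about 0, centred and with yaw 1.3°. Now I'll put the bottles back, white first.

Emit:
carry_out:
  plan:
    - [[0, 0, 0.004, 0, 0, -0.3, 0.6], [0, 0, 0.004, 0, 0, -0.6, 0.6], [0, 0, 0.004, 0, 0, -0.9, 0.6], [0, 0, 0.004, 0, 0, -0.9, 0.6]]

```text
time_s: 38.5
ee_pos: [0.4489, -0.0919, 0.2166]
tool_rot: [0.001, 1.0, -0.0, 0.003]
wrist_force: [0.4, -0.2, -0.1]
grip_width: 0.0513
finger_force: 0.0
```

Emit:
carry_out:
  plan:
    - [[0, 0, 0, -0.1, 0.33, 0, 0.6], [0, 0, 0, -0.2, 0.67, 0, 0.6], [0, 0, 0, -0.3, 1, 0, 0.6]]

```text
time_s: 38.8
ee_pos: [0.4158, -0.1915, 0.2114]
tool_rot: [-0.001, 1.0, 0.0, -0.001]
wrist_force: [0.6, 0.1, -0.7]
grip_width: 0.0513
finger_force: 0.0
```

Emit:
carry_out:
  plan:
    - [[0, 0, 0, -0.05, 0.33, 0, 0.6], [0, 0, 0, -0.05, 0.67, 0, 0.6], [0, 0, 0, -0.05, 1, 0, 0.6], [0, 0, 0, -0.05, 1, 0, 0.6], [0, 0, 0, -0.05, 1, 0, 0.6], [0, 0, 0, -0.05, 1, 0, 0.6], [0, 0, 0, -0.05, 1, 0, 0.6], [0, 0, 0, -0.05, 1, 0, 0.6]]

```text
time_s: 39.6
ee_pos: [0.4122, -0.2903, 0.2132]
tool_rot: [-0.0, 1.0, 0.0, -0.0]
wrist_force: [-0.0, -0.5, -0.2]
grip_width: 0.0509
finger_force: 0.0
```

```bash
python3 - <<'E'
from h import *
np.set_printoptions(precision=4,suppress=True)
s=status.read_state();print(s['ee_pos'],s['tool_rot'])
c=cams.camera_params('wrist');p,d=snap('wrist');P=cloud('wrist',d,c)
X,Y,z=P[...,0],P[...,1],P[...,2]
for n,h,x,y in(('white',.076,.411,-.3),('amber',.102,.486,-.26),('can',.154,.414,-.223)):
    m=(abs(X-x)<.025)&(abs(Y-y)<.025)&(abs(z-h)<.005);q=P[m];print(n,m.sum(),q.mean(0) if m.any() else '')
E
```

```text
[ 0.4122 -0.2903  0.2132] [-0.0001  1.      0.0005 -0.0001]
white 463 [ 0.4098 -0.2997  0.0748]
amber 1128 [ 0.4857 -0.2598  0.1008]
can 1454 [ 0.4145 -0.223   0.1523]
```

Emit:
carry_out:
  plan:
    - [[0, 0, 0, -0.015, 0.11, 0, 0.6], [0, 0, 0, -0.015, 0.11, 0, 0.6], [0, 0, 0, -0.015, 0.11, 0.25, 0.6], [0, 0, 0, -0.015, 0.11, 0.5, 0.6], [0, 0, 0, -0.015, 0.11, 0.75, 0.6], [0, 0, 0, -0.015, 0.11, 1, 0.6], [0, 0, 0, -0.015, 0.11, 1, 0.6]]

```text
time_s: 40.35
ee_pos: [0.4084, -0.3004, 0.1097]
tool_rot: [-0.003, 1.0, -0.0, -0.002]
wrist_force: [-0.8, -0.1, 0.3]
grip_width: 0.0514
finger_force: 0.0
```

Emit:
carry_out:
  plan:
    - [[0, 0, 0, 0, 0, 0.2, 0.6], [0, 0, 0, 0, 0, 0.4, 0.6], [0, 0, 0, 0, 0, 0.6, 0.6], [0, 0, 0, 0, 0, 0.75, 0.6], [0, 0, 0, 0, 0, 0.815, 0.6], [0, 0, 0, 0, 0, 0.815, 0.6], [0, 0, 0, 0, 0, 0.815, 0.3], [0, 0, 0, 0, 0, 0.815, 0.3], [0, 0, 0, 0, 0, 0.815, 0.3], [0, 0, 0, 0, 0, 0.815, 0.3], [0, 0, 0, 0, 0, 0.815, 0.3], [0, 0, 0, 0, 0, 0.815, 0.3], [0, 0, 0, 0, 0, 0.815, 0.3]]

```text
time_s: 41.65
ee_pos: [0.4115, -0.3031, 0.0332]
tool_rot: [0.001, 1.0, -0.0, 0.001]
wrist_force: [-1.1, -0.5, 6.7]
grip_width: 0.0345
finger_force: 40.3
```

Emit:
carry_out:
  plan:
    - [[0, 0, 0, 0, 0, -0.1, 0.3], [0, 0, 0, 0, 0, -0.3, 0.3], [0, 0, 0, 0, 0, -0.5, 0.3], [0, 0, 0, 0, 0, -0.75, 0.3], [0, 0, 0, 0, 0, -1, 0.3]]

```text
time_s: 42.15
ee_pos: [0.4102, -0.3019, 0.133]
tool_rot: [-0.0, 1.0, -0.0, -0.0]
wrist_force: [-0.0, -0.8, 0.0]
grip_width: 0.0346
finger_force: 40.3
```

Emit:
carry_out:
  plan:
    - [[0, 0, 0, 0, 0, -0.25, 0.3], [0, 0, 0, 0, 0, -0.5, 0.3], [0, 0, 0, 0, 0, -0.7, 0.3], [0, 0, 0, 0, 0, -0.8, 0.3], [0, 0, 0, 0, 0, -0.8, 0.3]]

```text
time_s: 42.65
ee_pos: [0.4112, -0.3028, 0.2136]
tool_rot: [0.001, 1.0, -0.0, 0.001]
wrist_force: [-0.7, 0.1, -0.5]
grip_width: 0.0348
finger_force: 40.3
```

Emit:
carry_out:
  plan:
    - [[0, 0, 0, 0.02, -0.2, 0, 0.3], [0, 0, 0, 0.05, -0.45, 0, 0.3], [0, 0, 0, 0.08, -0.7, 0, 0.3], [0, 0, 0, 0.117, -1, 0, 0.3]]

```text
time_s: 43.05
ee_pos: [0.4214, -0.2012, 0.2101]
tool_rot: [-0.001, 1.0, -0.001, -0.001]
wrist_force: [1.3, 0.3, -0.2]
grip_width: 0.0344
finger_force: 40.3
```

Emit:
carry_out:
  plan:
    - [[0, 0, 0, 0, -0.33, 0, 0.3], [0, 0, 0, 0, -0.67, 0, 0.3], [0, 0, 0, 0, -1, 0, 0.3]]

```text
time_s: 43.35
ee_pos: [0.4212, -0.1006, 0.2102]
tool_rot: [-0.001, 1.0, -0.0, -0.001]
wrist_force: [0.4, 0.5, -0.7]
grip_width: 0.0345
finger_force: 40.3
```

Emit:
carry_out:
  plan:
    - [[0, 0, 0, 0, -0.33, 0, 0.3], [0, 0, 0, 0, -0.67, 0, 0.3], [0, 0, 0, 0, -1, 0, 0.3]]

```text
time_s: 43.65
ee_pos: [0.4212, -0.0007, 0.2103]
tool_rot: [-0.0, 1.0, -0.0, -0.001]
wrist_force: [0.6, -0.3, -0.7]
grip_width: 0.0346
finger_force: 40.3
```

Emit:
carry_out:
  plan:
    - [[0, 0, 0, 0, -0.33, 0, 0.3], [0, 0, 0, 0, -0.67, 0, 0.3], [0, 0, 0, 0, -1, 0, 0.3]]

```text
time_s: 43.95
ee_pos: [0.4212, 0.0991, 0.2103]
tool_rot: [0.0, 1.0, -0.0, -0.001]
wrist_force: [0.2, -0.9, -1.2]
grip_width: 0.0348
finger_force: 40.3
```

Emit:
carry_out:
  plan:
    - [[0, 0, 0, 0, -0.33, 0.1, 0.3], [0, 0, 0, 0, -0.67, 0.2, 0.3], [0, 0, 0, 0, -1, 0.3, 0.3]]

```text
time_s: 44.25
ee_pos: [0.4213, 0.199, 0.18]
tool_rot: [0.0, 1.0, -0.0, -0.001]
wrist_force: [-0.5, -1.4, 0.1]
grip_width: 0.0345
finger_force: 40.3
```

Emit:
carry_out:
  plan:
    - [[0, 0, 0, 0, -0.2, 0.15, 0.3], [0, 0, 0, 0, -0.367, 0.3, 0.3], [0, 0, 0, 0, -0.367, 0.5, 0.3], [0, 0, 0, 0, -0.367, 0.7, 0.3], [0, 0, 0, 0, -0.367, 0.9, 0.3], [0, 0, 0, 0, -0.367, 1, 0.3], [0, 0, 0, 0, -0.367, 1, 0.3], [0, 0, 0, 0, -0.367, 1, 0.3], [0, 0, 0, 0, -0.367, 1, 0.3], [0, 0, 0, 0, -0.367, 1, 0.3]]

```text
time_s: 45.25
ee_pos: [0.4233, 0.2347, 0.0829]
tool_rot: [-0.0, 1.0, -0.0, 0.001]
wrist_force: [0.1, -0.4, -0.5]
grip_width: 0.0342
finger_force: 40.3
```

Emit:
carry_out:
  plan:
    - [[0, 0, 0, 0, 0, 0.15, 0.3], [0, 0, 0, 0, 0, 0.3, 0.3], [0, 0, 0, 0, 0, 0.43, 0.3], [0, 0, 0, 0, 0, 0.49, 0.3], [0, 0, 0, 0, 0, 0.51, 0.3], [0, 0, 0, 0, 0, 0.51, 0.3], [0, 0, 0, 0, 0, 0.51, 0.45], [0, 0, 0, 0, 0, 0.51, 0.5], [0, 0, 0, 0, 0, 0.51, 0.55], [0, 0, 0, 0, 0, 0.51, 0.58], [0, 0, 0, 0, 0, 0.51, 0.58]]

```text
time_s: 46.35
ee_pos: [0.4224, 0.2344, 0.0307]
tool_rot: [0.0, 1.0, -0.0, -0.0]
wrist_force: [-0.2, -0.2, 0.0]
grip_width: 0.05
finger_force: 0.0
```

Emit:
carry_out:
  plan:
    - [[0, 0, 0, 0, 0, -0.1, 0.58], [0, 0, 0, 0, 0, -0.3, 0.58], [0, 0, 0, 0, 0, -0.6, 0.58], [0, 0, 0, 0, 0, -1, 0.58]]

```text
time_s: 46.75
ee_pos: [0.421, 0.2339, 0.1309]
tool_rot: [0.001, 1.0, -0.0, -0.002]
wrist_force: [0.6, 0.3, 0.1]
grip_width: 0.0494
finger_force: 0.0
```

Emit:
carry_out:
  plan:
    - [[0, 0, 0, 0, 0.33, 0, 0.58], [0, 0, 0, 0, 0.67, 0, 0.58], [0, 0, 0, 0, 1, 0, 0.58]]

```text
time_s: 47.05
ee_pos: [0.4227, 0.1336, 0.1321]
tool_rot: [-0.0, 1.0, 0.0, 0.001]
wrist_force: [0.0, -0.3, -0.1]
grip_width: 0.0493
finger_force: 0.0
```

Emit:
carry_out:
  plan:
    - [[0, 0, 0, 0.1, 0.33, 0, 0.8], [0, 0, 0, 0.2, 0.67, 0, 0.8], [0, 0, 0, 0.3, 1, 0, 0.8]]

```text
time_s: 47.35
ee_pos: [0.4528, 0.033, 0.1318]
tool_rot: [0.0, 1.0, -0.0, 0.001]
wrist_force: [0.3, 0.3, 0.0]
grip_width: 0.0687
finger_force: 0.0
```

Emit:
carry_out:
  plan:
    - [[0, 0, 0, 0.1, 0.33, 0, 0.8], [0, 0, 0, 0.2, 0.67, 0, 0.8], [0, 0, 0, 0.324, 1, 0, 0.8]]

```text
time_s: 47.65
ee_pos: [0.485, -0.0671, 0.1317]
tool_rot: [0.0, 1.0, -0.0, 0.0]
wrist_force: [1.0, -0.3, 1.1]
grip_width: 0.0683
finger_force: 0.0
```

Emit:
carry_out:
  plan:
    - [[0, 0, 0, 0, 0.33, 0, 0.8], [0, 0, 0, 0, 0.67, 0, 0.8], [0, 0, 0, 0, 1, 0, 0.8]]

```text
time_s: 47.95
ee_pos: [0.4848, -0.1671, 0.1316]
tool_rot: [0.0, 1.0, -0.0, 0.0]
wrist_force: [0.3, -0.7, 0.0]
grip_width: 0.068
finger_force: 0.0
```

Emit:
carry_out:
  plan:
    - [[0, 0, 0, 0, 0.33, 0, 0.8], [0, 0, 0, 0, 0.67, 0, 0.8], [0, 0, 0, 0, 0.954, 0, 0.8], [0, 0, 0, 0, 0.954, 0, 0.8], [0, 0, 0, 0, 0.954, 0, 0.8], [0, 0, 0, 0, 0.954, 0, 0.8], [0, 0, 0, 0, 0.954, 0, 0.8]]

```text
time_s: 48.65
ee_pos: [0.4847, -0.2598, 0.1309]
tool_rot: [-0.0, 1.0, 0.0, -0.0]
wrist_force: [-0.4, 0.0, 0.2]
grip_width: 0.0685
finger_force: 0.0
```

```bash
python3 - <<'E'
from h import *
np.set_printoptions(precision=4,suppress=True)
s=status.read_state();print(s['ee_pos'],s['tool_rot'])
c=cams.camera_params('wrist');p,d=snap('wrist');P=cloud('wrist',d,c)
X,Y,z=P[...,0],P[...,1],P[...,2]
m=(abs(X-.486)<.025)&(abs(Y+.26)<.025)&(abs(z-.102)<.005);q=P[m];print(m.sum(),q.mean(0) if m.any() else '')
p,d=snap('top');P=cloud('top',d);X,Y,z=P[...,0],P[...,1],P[...,2]
m=(abs(X-.42)<.04)&(abs(Y-.232)<.035)&(abs(z-.074)<.008);q=P[m];print('white',m.sum(),q.mean(0) if m.any() else '')
E
```

```text
[ 0.4847 -0.2598  0.1309] [-0.0002  1.      0.0005 -0.0001]
1880 [ 0.4866 -0.2596  0.1008]
white 85 [0.4208 0.2328 0.0752]
```

Emit:
carry_out:
  plan:
    - [[0, 0, 0, 0.01, 0, 0.2, 0.8], [0, 0, 0, 0.01, 0, 0.4, 0.8], [0, 0, 0, 0.01, 0, 0.6, 0.8], [0, 0, 0, 0.01, 0, 0.8, 0.8], [0, 0, 0, 0.01, 0, 0.91, 0.8], [0, 0, 0, 0.01, 0, 0.91, 0.8], [0, 0, 0, 0.01, 0, 0.91, 0.4], [0, 0, 0, 0.01, 0, 0.91, 0.4], [0, 0, 0, 0.01, 0, 0.91, 0.4], [0, 0, 0, 0.01, 0, 0.91, 0.4], [0, 0, 0, 0.01, 0, 0.91, 0.4], [0, 0, 0, 0.01, 0, 0.91, 0.4], [0, 0, 0, 0.01, 0, 0.91, 0.4], [0, 0, 0, 0.01, 0, 0.91, 0.4]]

```text
time_s: 50.15
ee_pos: [0.4865, -0.2614, 0.041]
tool_rot: [0.0, 1.0, -0.0, 0.001]
wrist_force: [0.8, 2.0, 6.2]
grip_width: 0.0447
finger_force: 41.5
```

Emit:
carry_out:
  plan:
    - [[0, 0, 0, 0, 0, -0.1, 0.4], [0, 0, 0, 0, 0, -0.3, 0.4], [0, 0, 0, 0, 0, -0.5, 0.4], [0, 0, 0, 0, 0, -0.75, 0.4], [0, 0, 0, 0, 0, -0.985, 0.4], [0, 0, 0, 0, 0, -0.985, 0.4]]

```text
time_s: 50.75
ee_pos: [0.4876, -0.2625, 0.1424]
tool_rot: [0.002, 1.0, -0.0, 0.003]
wrist_force: [0.4, -0.6, -0.1]
grip_width: 0.0452
finger_force: 41.1
```

Emit:
carry_out:
  plan:
    - [[0, 0, 0, 0, -0.2, 0, 0.4], [0, 0, 0, 0, -0.45, 0, 0.4], [0, 0, 0, 0, -0.7, 0, 0.4], [0, 0, 0, 0, -1, 0, 0.4]]

```text
time_s: 51.15
ee_pos: [0.4848, -0.1602, 0.1372]
tool_rot: [-0.0, 1.0, -0.001, -0.001]
wrist_force: [0.9, 0.2, -1.2]
grip_width: 0.0452
finger_force: 41.2
```

Emit:
carry_out:
  plan:
    - [[0, 0, 0, -0.1, -0.33, 0, 0.4], [0, 0, 0, -0.22, -0.67, 0, 0.4], [0, 0, 0, -0.34, -1, 0, 0.4]]

```text
time_s: 51.45
ee_pos: [0.4503, -0.0595, 0.1371]
tool_rot: [-0.0, 1.0, -0.0, -0.001]
wrist_force: [0.4, 0.1, -2.2]
grip_width: 0.045
finger_force: 41.2
```

Emit:
carry_out:
  plan:
    - [[0, 0, 0, -0.1, -0.33, 0, 0.4], [0, 0, 0, -0.22, -0.67, 0, 0.4], [0, 0, 0, -0.34, -1, 0, 0.4]]

```text
time_s: 51.75
ee_pos: [0.4163, 0.0403, 0.1373]
tool_rot: [-0.0, 1.0, -0.0, -0.001]
wrist_force: [1.1, -0.6, -0.5]
grip_width: 0.0451
finger_force: 41.2
```

Emit:
carry_out:
  plan:
    - [[0, 0, 0, 0, -0.3, 0, 0.4], [0, 0, 0, 0, -0.5, 0, 0.4], [0, 0, 0, 0, -0.583, 0, 0.4], [0, 0, 0, 0, -0.583, 0.2, 0.4], [0, 0, 0, 0, -0.583, 0.4, 0.4], [0, 0, 0, 0, -0.583, 0.5, 0.4], [0, 0, 0, 0, -0.583, 0.5, 0.4], [0, 0, 0, 0, -0.583, 0.5, 0.4], [0, 0, 0, 0, -0.583, 0.5, 0.4], [0, 0, 0, 0, -0.583, 0.5, 0.4]]

```text
time_s: 52.75
ee_pos: [0.4186, 0.0972, 0.0892]
tool_rot: [-0.0, 1.0, -0.0, 0.001]
wrist_force: [-0.3, 0.3, -1.7]
grip_width: 0.0452
finger_force: 41.2
```

Emit:
carry_out:
  plan:
    - [[0, 0, 0, -0.01, 0, 0.15, 0.4], [0, 0, 0, -0.01, 0, 0.3, 0.4], [0, 0, 0, -0.01, 0, 0.43, 0.4], [0, 0, 0, -0.01, 0, 0.48, 0.4], [0, 0, 0, -0.01, 0, 0.495, 0.4], [0, 0, 0, -0.01, 0, 0.495, 0.4], [0, 0, 0, -0.01, 0, 0.495, 0.55], [0, 0, 0, -0.01, 0, 0.495, 0.6], [0, 0, 0, -0.01, 0, 0.495, 0.65], [0, 0, 0, -0.01, 0, 0.495, 0.72], [0, 0, 0, -0.01, 0, 0.495, 0.72]]

```text
time_s: 53.85
ee_pos: [0.4168, 0.0973, 0.0388]
tool_rot: [-0.0, 1.0, -0.0, 0.0]
wrist_force: [-0.3, 0.2, -0.2]
grip_width: 0.0611
finger_force: 0.0
```

Emit:
carry_out:
  plan:
    - [[0, 0, 0, 0, 0, -0.1, 0.72], [0, 0, 0, 0, 0, -0.3, 0.72], [0, 0, 0, 0, 0, -0.6, 0.72], [0, 0, 0, 0, 0, -1, 0.72]]

```text
time_s: 54.25
ee_pos: [0.4153, 0.0973, 0.139]
tool_rot: [0.0, 1.0, -0.0, -0.002]
wrist_force: [0.6, -1.2, -0.3]
grip_width: 0.0614
finger_force: 0.0
```

Emit:
carry_out:
  plan:
    - [[0, 0, 0, 0, 0.3, -0.3, 0.72], [0, 0, 0, -0.01, 0.65, -0.6, 0.72], [0, 0, 0, -0.03, 1, -0.8, 0.72]]

```text
time_s: 54.55
ee_pos: [0.4145, -0.0036, 0.2222]
tool_rot: [0.0, 1.0, 0.001, 0.002]
wrist_force: [1.0, -0.2, -0.1]
grip_width: 0.0614
finger_force: 0.0
```

Emit:
carry_out:
  plan:
    - [[0, 0, 0, 0, 0.33, 0, 0.72], [0, 0, 0, 0, 0.67, 0, 0.72], [0, 0, 0, 0, 1, 0, 0.72]]

```text
time_s: 54.85
ee_pos: [0.4137, -0.1041, 0.22]
tool_rot: [0.0, 1.0, -0.0, 0.001]
wrist_force: [0.9, -0.6, -0.5]
grip_width: 0.0616
finger_force: 0.0
```

Emit:
carry_out:
  plan:
    - [[0, 0, 0, 0, 0.33, 0, 0.72], [0, 0, 0, 0, 0.67, 0, 0.72], [0, 0, 0, 0, 1, 0, 0.72]]

```text
time_s: 55.15
ee_pos: [0.4135, -0.2041, 0.2197]
tool_rot: [0.0, 1.0, -0.0, 0.0]
wrist_force: [1.2, -0.2, 0.1]
grip_width: 0.0612
finger_force: 0.0
```

Emit:
carry_out:
  plan:
    - [[0, 0, 0, 0, 0.15, 0, 0.72], [0, 0, 0, 0, 0.203, 0, 0.72], [0, 0, 0, 0, 0.203, 0, 0.72], [0, 0, 0, 0, 0.203, 0, 0.72], [0, 0, 0, 0, 0.203, 0, 0.72], [0, 0, 0, 0, 0.203, 0, 0.72]]

```text
time_s: 55.75
ee_pos: [0.4139, -0.222, 0.2189]
tool_rot: [-0.0, 1.0, 0.001, 0.0]
wrist_force: [0.1, 0.7, 0.8]
grip_width: 0.0617
finger_force: 0.0
```

```bash
python3 - <<'E'
from h import *
np.set_printoptions(precision=4,suppress=True)
s=status.read_state();print(s['ee_pos'],s['tool_rot'])
c=cams.camera_params('wrist');p,d=snap('wrist');P=cloud('wrist',d,c)
X,Y,z=P[...,0],P[...,1],P[...,2]
m=(abs(X-.414)<.025)&(abs(Y+.223)<.025)&(abs(z-.153)<.005);q=P[m];print(m.sum(),q.mean(0) if m.any() else '')
p,d=snap('top');P=cloud('top',d);X,Y,z=P[...,0],P[...,1],P[...,2]
m=(abs(X-.416)<.035)&(abs(Y-.096)<.035)&(abs(z-.1)<.008);q=P[m];print('amber',m.sum(),q.mean(0) if m.any() else '')
E
```

```text
[ 0.4139 -0.222   0.2189] [-0.0001  1.      0.0005  0.    ]
1385 [ 0.4147 -0.2222  0.1522]
amber 132 [0.417  0.0956 0.1014]
```

Emit:
carry_out:
  plan:
    - [[0, 0, 0, 0.005, 0, 0.2, 0.72], [0, 0, 0, 0.005, 0, 0.4, 0.72], [0, 0, 0, 0.005, 0, 0.6, 0.72], [0, 0, 0, 0.005, 0, 0.8, 0.72]]

```text
time_s: 56.25
ee_pos: [0.4143, -0.2227, 0.1382]
tool_rot: [0.0, 1.0, 0.0, 0.0]
wrist_force: [0.7, 0.2, 0.4]
grip_width: 0.062
finger_force: 0.0
```

Emit:
carry_out:
  plan:
    - [[0, 0, 0, 0, 0, 0.2, 0.72], [0, 0, 0, 0, 0, 0.38, 0.72], [0, 0, 0, 0, 0, 0.44, 0.72], [0, 0, 0, 0, 0, 0.44, 0.72], [0, 0, 0, 0, 0, 0.44, 0.4], [0, 0, 0, 0, 0, 0.44, 0.4], [0, 0, 0, 0, 0, 0.44, 0.4], [0, 0, 0, 0, 0, 0.44, 0.4], [0, 0, 0, 0, 0, 0.44, 0.4], [0, 0, 0, 0, 0, 0.44, 0.4], [0, 0, 0, 0, 0, 0.44, 0.4]]

```text
time_s: 57.35
ee_pos: [0.415, -0.2234, 0.0959]
tool_rot: [0.001, 1.0, -0.0, 0.001]
wrist_force: [-0.2, 1.5, 5.5]
grip_width: 0.0444
finger_force: 41.1
```

Emit:
carry_out:
  plan:
    - [[0, 0, 0, 0, 0, -0.1, 0.4], [0, 0, 0, 0, 0, -0.3, 0.4], [0, 0, 0, 0, 0, -0.5, 0.4], [0, 0, 0, 0, 0, -0.75, 0.4], [0, 0, 0, 0, 0, -1, 0.4]]

```text
time_s: 57.85
ee_pos: [0.4136, -0.2226, 0.1956]
tool_rot: [-0.0, 1.0, -0.0, -0.001]
wrist_force: [0.9, 0.3, -1.7]
grip_width: 0.0441
finger_force: 41.1
```

Emit:
carry_out:
  plan:
    - [[0, 0, 0, 0, 0, -0.2, 0.4], [0, 0, 0, 0, -0.2, -0.3, 0.4], [0, 0, 0, 0, -0.45, -0.3, 0.4], [0, 0, 0, 0, -0.7, -0.3, 0.4], [0, 0, 0, 0, -1, -0.3, 0.4]]

```text
time_s: 58.35
ee_pos: [0.4137, -0.1223, 0.225]
tool_rot: [0.0, 1.0, -0.001, -0.0]
wrist_force: [0.5, -0.2, -1.1]
grip_width: 0.0443
finger_force: 41.3
```

Emit:
carry_out:
  plan:
    - [[0, 0, 0, 0, -0.33, 0, 0.4], [0, 0, 0, 0, -0.67, 0, 0.4], [0, 0, 0, 0.02, -1, 0, 0.4]]

```text
time_s: 58.65
ee_pos: [0.4155, -0.0217, 0.2249]
tool_rot: [-0.0, 1.0, -0.0, -0.0]
wrist_force: [1.3, 0.4, -2.1]
grip_width: 0.0443
finger_force: 41.3
```

Emit:
carry_out:
  plan:
    - [[0, 0, 0, 0, -0.33, 0, 0.4], [0, 0, 0, 0, -0.67, 0, 0.4], [0, 0, 0, 0, -1, 0, 0.4]]

```text
time_s: 58.95
ee_pos: [0.4157, 0.0784, 0.2249]
tool_rot: [0.0, 1.0, -0.0, -0.0]
wrist_force: [0.8, 0.2, -1.9]
grip_width: 0.0442
finger_force: 41.3
```

Emit:
carry_out:
  plan:
    - [[0, 0, 0, 0, -0.33, 0, 0.4], [0, 0, 0, 0, -0.6, 0, 0.4], [0, 0, 0, 0, -0.8, 0, 0.4], [0, 0, 0, 0, -0.89, 0, 0.4], [0, 0, 0, 0, -0.89, 0, 0.4], [0, 0, 0, 0, -0.89, 0, 0.4], [0, 0, 0, 0, -0.89, 0, 0.4], [0, 0, 0, 0, -0.89, 0, 0.4]]

```text
time_s: 59.75
ee_pos: [0.4164, 0.1652, 0.2248]
tool_rot: [0.0, 1.0, -0.001, -0.0]
wrist_force: [-0.4, 0.1, -2.6]
grip_width: 0.0443
finger_force: 41.3
```

```bash
python3 - <<'E'
from h import *
np.set_printoptions(precision=4,suppress=True)
s=status.read_state();print(s['ee_pos'],s['tool_rot'])
snap('wrist','w6.png')
E
```

```text
[0.4164 0.1652 0.2248] [ 0.0001  1.     -0.0008 -0.    ]
```

View pics/w6.png

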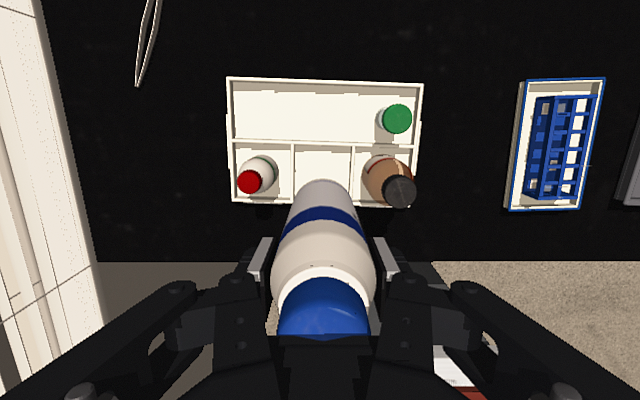

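White and amber are back in their outer wells, the rack lies in the sample tray at (562,148), and the can is over the empty middle well. I'll lower it.

Emit:
carry_out:
  plan:
    - [[0, 0, 0, 0, -0.01, 0.2, 0.4], [0, 0, 0, 0, -0.01, 0.4, 0.4], [0, 0, 0, 0, -0.01, 0.6, 0.4], [0, 0, 0, 0, -0.01, 0.8, 0.4], [0, 0, 0, 0, -0.01, 0.95, 0.4], [0, 0, 0, 0, -0.01, 0.95, 0.4]]

```text
time_s: 60.4
ee_pos: [0.4146, 0.1662, 0.1276]
tool_rot: [0.001, 1.0, -0.001, -0.002]
wrist_force: [0.1, -0.8, -1.7]
grip_width: 0.044
finger_force: 41.3
```

Emit:
carry_out:
  plan:
    - [[0, 0, 0, 0, 0, 0.12, 0.4], [0, 0, 0, 0, 0, 0.22, 0.4], [0, 0, 0, 0, 0, 0.3, 0.4], [0, 0, 0, 0, 0, 0.345, 0.4], [0, 0, 0, 0, 0, 0.345, 0.4], [0, 0, 0, 0, 0, 0.345, 0.55], [0, 0, 0, 0, 0, 0.345, 0.6], [0, 0, 0, 0, 0, 0.345, 0.65], [0, 0, 0, 0, 0, 0.345, 0.72], [0, 0, 0, 0, 0, 0.345, 0.72]]

```text
time_s: 61.4
ee_pos: [0.4164, 0.1671, 0.0954]
tool_rot: [-0.0, 1.0, -0.0, 0.0]
wrist_force: [0.8, -0.0, -0.0]
grip_width: 0.0615
finger_force: 0.0
```

Emit:
carry_out:
  plan:
    - [[0, 0, 0, 0, 0, -0.1, 0.72], [0, 0, 0, 0, 0, -0.3, 0.72], [0, 0, 0, 0, 0, -0.6, 0.72], [0, 0, 0, 0, 0, -1, 0.72]]

```text
time_s: 61.8
ee_pos: [0.415, 0.1668, 0.1955]
tool_rot: [0.0, 1.0, -0.0, -0.002]
wrist_force: [0.6, 0.0, -0.8]
grip_width: 0.0611
finger_force: 0.0
```

Emit:
carry_out:
  plan:
    - [[0, 0, 0, 0, 0.33, -0.2, 0.72], [0, 0, 0, 0, 0.67, -0.3, 0.72], [0, 0, 0, 0, 1, -0.3, 0.72]]

```text
time_s: 62.1
ee_pos: [0.4175, 0.0661, 0.2285]
tool_rot: [0.0, 1.0, 0.0, 0.003]
wrist_force: [0.3, -0.2, -0.0]
grip_width: 0.0613
finger_force: 0.0
```

Emit:
carry_out:
  plan:
    - [[0, 0, 0, 0, 0.33, 0, 0.72], [0, 0, 0, 0, 0.67, 0, 0.72], [0, 0, 0, 0, 1, 0, 0.72], [0, 0, 0, 0, 1, 0, 0.72], [0, 0, 0, 0, 1, 0, 0.72], [0, 0, 0, 0, 1, 0, 0.72], [0, 0, 0, 0, 1, 0, 0.72], [0, 0, 0, 0, 1, 0, 0.72]]

```text
time_s: 62.9
ee_pos: [0.4163, -0.032, 0.2253]
tool_rot: [-0.0, 1.0, 0.001, -0.0]
wrist_force: [0.1, -0.8, -0.6]
grip_width: 0.0616
finger_force: 0.0
```

```bash
python3 - <<'E'
from h import *
np.set_printoptions(precision=4,suppress=True)
p2,_=snap('scene');p,d=snap('top');P=cloud('top',d);X,Y,z=P[...,0],P[...,1],P[...,2]
cv2.imwrite('pics/e.png',np.hstack([p[130:300,190:470],p2[100:270,160:440]]).repeat(1,0)[:,:,::-1])
for n,(x,y),h in [('amber',(.416,.095),.098),('white',(.42,.233),.072),('can',(.416,.165),.15),('vial',(.474,.1),.06)]:
    m=(abs(X-x)<.035)&(abs(Y-y)<.03)&(z>h-.008)&(z<h+.008)
    print(n,m.sum(),P[m].mean(0) if m.any() else '')
E
```

```text
amber 137 [0.4164 0.0951 0.101 ]
white 87 [0.4206 0.2328 0.0745]
can 165 [0.4155 0.1644 0.1527]
vial 114 [0.4783 0.0921 0.0631]
```

View pics/e.png

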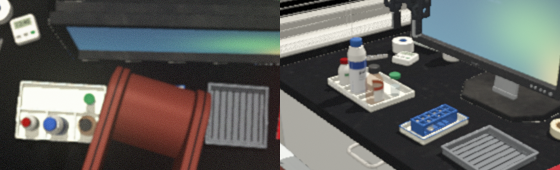

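All three bottles stand upright in their original wells, the rack lies flat in the sample tray, and the vial and timer have not moved. I'm handing the job in.

```bash
python3 -c "
from station import arm
print(arm.close_job())"
```

```text
the job is handed in; nothing more can be done
None
```

The job is handed in at about 63 s: the rack lies flat in the sample tray, each bottle is back upright in its own well, and the vial and timer were left where they were.

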